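# Rig the electroforming tank

## Task

Rig the empty electroforming tank for filling: take the long T-key from its stand, reach down the valve well and turn the square stem clockwise until the drain is fully shut, put the key back upright in its stand and set the loose cap level on the well. Hang every copper anode that stands in the wooden block on a screw of its own along the tank's bar: head through the round hole, then down until the screw sits at the top of the narrow slot; leave the other tools on the bench where they are.

Things in the scene. Friction and masses are not known exactly. Their poses are not given: they have to be found in the camera images.
- anode_a_mid (a point): Anode, one end of the wooden block: copper slab 8 mm thick (x), 50 wide (y), 130 tall (z, up), 0.4 kg, both faces alike, upright in its slot, or None if absent. Keyhole through it along x: round hole of 24 mm, its centre 9 mm below this point, and a slot 12 mm wide running up from it. This point is the slab's centre, 65 mm below its top.
- anode_b_mid (a point): Anode, middle of the wooden block: copper slab 8 mm thick (x), 50 wide (y), 130 tall (z, up), 0.4 kg, both faces alike, upright in its slot, or None if absent. Keyhole through it along x: round hole of 24 mm, its centre 9 mm below this point, and a slot 12 mm wide running up from it. This point is the slab's centre, 65 mm below its top.
- anode_c_mid (a point): Anode, other end of the wooden block: copper slab 8 mm thick (x), 50 wide (y), 130 tall (z, up), 0.4 kg, both faces alike, upright in its slot, or None if absent. Keyhole through it along x: round hole of 24 mm, its centre 9 mm below this point, and a slot 12 mm wide running up from it. This point is the slab's centre, 65 mm below its top.
- anode_a_slot (a point): Point of the same slab on its middle plane, 15 mm above anode_a_mid and 24 mm above the round hole's centre: where the screw's axis lies once the slab hangs fully down in the narrow slot. Axes as the slab's.
- anode_b_slot (a point): Point of the same slab on its middle plane, 15 mm above anode_b_mid and 24 mm above the round hole's centre: where the screw's axis lies once the slab hangs fully down in the narrow slot. Axes as the slab's.
- anode_c_slot (a point): Point of the same slab on its middle plane, 15 mm above anode_c_mid and 24 mm above the round hole's centre: where the screw's axis lies once the slab hangs fully down in the narrow slot. Axes as the slab's.
- tank: Open white tank, 110 mm (x) by 210 mm (y), rim 115 mm above the bench, inner floor 6 mm; origin under its middle, x away from the robot. A level brass bar along y, 16 mm high and 10 thick, is held over its far side with its middle 140 mm above the bench; a copper rod, 10 mm thick, 128 mm above the bench, runs over its near side, 60 mm before the screws. Fixed.
- rack: Wooden block 112 mm (x) by 62 mm (y) by 46 mm high, with three slots across it, 40 mm apart along x, 12 mm wide and 36 mm deep, in which the anodes stand; origin under its middle. Fixed.
- screw_1 (a point): Contact screw 1 of 3, 65 mm apart, on the near face of the brass bar. Shank 8 mm thick, 13 mm long; head 17 mm wide, 5 mm thick. This point: middle of the shank, on its axis, 140 mm above the bench. The screw points along -x (level, to the tank's middle); bar face 6 mm behind the point (+x), head from 7 to 12 mm before it (-x); y runs along the bar, z up.
- screw_2 (a point): Contact screw 2 of 3, 65 mm apart, on the near face of the brass bar. Shank 8 mm thick, 13 mm long; head 17 mm wide, 5 mm thick. This point: middle of the shank, on its axis, 140 mm above the bench. The screw points along -x (level, to the tank's middle); bar face 6 mm behind the point (+x), head from 7 to 12 mm before it (-x); y runs along the bar, z up.
- screw_3 (a point): Contact screw 3 of 3, 65 mm apart, on the near face of the brass bar. Shank 8 mm thick, 13 mm long; head 17 mm wide, 5 mm thick. This point: middle of the shank, on its axis, 140 mm above the bench. The screw points along -x (level, to the tank's middle); bar face 6 mm behind the point (+x), head from 7 to 12 mm before it (-x); y runs along the bar, z up.
- well_rim (a point): Centre of the mouth of the valve well, a grey upright pipe at the right end of the tank: outside 60 mm, bore 46 mm, rim 130 mm above the bench. z up.
- stem_top (a point): Top of the square brass valve stem down in the well, on the well's axis, 84 mm below the rim. The stem is 20 mm square (sides along this frame's x and y) and 24 mm tall above a round flange, its upper 6 mm tapering to 12.5 mm. Turns with the stem, z up.
- drain_stem (a joint): Turn of the valve stem in rad, growing clockwise as seen from above: 0 fully open, 1.3 fully shut (a stop). It turns stiffly (about 0.1 N m) and stays where it is left.
- key_handle (a point): Centre of the cross-bar of the steel T-key, 0.25 kg, which stands upright in its stand: bar 90 mm long (along this frame's y), 12 mm wide (x), 14 mm high. Shaft 14 mm thick straight down from here; the square socket at its foot, open downward, is 23 mm inside, 28 mm deep, 36 mm over all, sides along x and y; its lower edge is 147 mm below this point. z up.
- key_foot (a point): Centre of the lower edge of the T-key's socket, 147 mm below key_handle; the same axes.
- stand_mouth (a point): Centre of the mouth of the T-key's stand, a black upright tube on a round foot: bore 43 mm, mouth 70 mm above the bench, floor 10 mm above it (the key's lower edge rests there).
- cap_knob (a point): Knob of the loose grey cap that lies on the bench, skirt down, 0.09 kg: a round knob 24 mm thick from 18 to 58 mm above the cap's lower edge, this point being on its axis 45 mm above the lower edge. The cap is a disc of 77 mm with a skirt 12 mm deep, 67 mm wide inside, that goes round the well's pipe. z up.
- cap_seat (a point): Centre of the underside of the cap's disc, 33 mm below cap_knob: it meets well_rim when the cap is seated.
- burr_pot: Bystander: cream pot with burrs, 58 mm wide and 85 mm tall; origin at its foot.
- flux_jar: Bystander: amber jar with a black lid, 48 mm wide, 57 mm tall; origin at its foot.
- cotton_buff: Bystander: white cotton polishing wheel, 54 mm wide, 14 mm thick; origin at its underside.
- loupe: Bystander: small black and grey loupe, 22 mm wide, 14 mm tall; origin at its underside.

How it is judged (in metres and radians):
On the way, in this order (a step that is already met when the one before it is completed fails the run):
1. the drain stem is turned fully shut (value of joint drain_stem above 1.2 rad), for 0.2 s.
2. the key is back in its stand and the cap sits level on the valve well (horizontal distance between key_foot and stand_mouth below 0.01 m and z of key_foot in the frame of stand_mouth below -0.05 m and angle between key_handle's own z axis and vertical below 0.15 rad and horizontal distance between cap_seat and well_rim below 0.006 m and z of cap_seat in the frame of well_rim between -0.003 and 0.003 m and angle between cap_knob's own z axis and vertical below 0.06 rad), for 0.2 s.
At the end, for the whole second after the job is handed in: Drain stem at 1.2 rad or more; key upright in its stand, on the floor of it; cap level on the well's rim within 6 mm sideways and 3 mm in height; every anode present hangs upright on a screw of its own, the screw within 7 mm of the top of the narrow slot (all of step 2 and value of joint drain_stem above 1.2 rad and (distance between anode_a_slot and screw_1 below 0.007 m or distance between anode_a_slot and screw_2 below 0.007 m or distance between anode_a_slot and screw_3 below 0.007 m) and angle between each of anode_a_mid, anode_b_mid, anode_c_mid's own z axis and vertical below 0.14 rad and (distance between anode_b_slot and screw_1 below 0.007 m or distance between anode_b_slot and screw_2 below 0.007 m or distance between anode_b_slot and screw_3 below 0.007 m) and (distance between anode_c_slot and screw_1 below 0.007 m or distance between anode_c_slot and screw_2 below 0.007 m or distance between anode_c_slot and screw_3 below 0.007 m)); the robot touches nothing.
It fails at once if a bystander is shoved more than 4 cm (distance of any of burr_pot, flux_jar, cotton_buff, loupe from where it was at the start of the episode above 0.04 m).
Of anode_a, anode_b, anode_c only 2 to 3 are there at a start; the rules pass over those that are not, and their reading is None.
At some moment in a run one of cap may be knocked a few centimetres aside while the robot is not near it.
It also fails if it takes over 210 s, if anything falls off the work surface, if the arm or the gripper's body presses on something with over 40 N, if the wrist force passes 120 N, or if a joint passes its speed limit or range.

## Robot

A 6-joint arm with a two-finger parallel gripper is mounted at the origin on a cart in front of the work surface, level with it; the furniture and walls round the work are solid. World frame = base frame: x ahead of the robot, y to its left, z up, the work surface at z = 0. Lengths are in mm, angles in rad, forces in N, time in s.
With the tool pointing down it reaches from about 325 to 900 mm from the base axis. Payload 3.5 kg.
Tool frame: the origin (TCP) lies at the centre of the arm's flange, where the gripper is bolted on; the fingertips stand env.tcp_to_tips ahead of it and the grasp point (between the pads) lies 155 mm ahead of it (env.tcp_to_tips is the distance from the TCP to the fingertips, in mm); z points along the fingers, y is the line along which they close (so a half turn about z gives the same grasp; the last joint's range is limited). The gripper opens to 85 mm and grips with 20 to 120 N. Pads are 22 mm wide; open, the fingers measure 114 mm over their backs; the gripper's body (76 mm by 85 mm) begins 54 mm behind the grasp point. The pads swing forward as they close: fully open they stand 13 mm farther back than shut.
Start: joints at [-1.396, 0.276, -0.026, 1.268, 0, 1.467], TCP at [171.388, -601.04, 404.713] pointing down, gripper open.
Joint ranges: [-3.12, 3.12], [-0.85, 1.88], [-1.08, 1.24], [-1.95, 2.15], [-1.57, 1.53], [-3.14, 3.14]. Speed limits (rad/s): [2.57, 2.57, 3.14, 3.14, 3.14, 3.14].

## Interface

Orientations are given as a unit quaternion [w, x, y, z].
In Python, from bench import telemetry, imaging, env gives the robot as it stands.
- The arm moves only by the tool arm_command, never from a script. Its arguments are lists of equal length, an entry for each row: "grip": the finger opening in mm, from 0 to 85.4; "xyz": the shift along the tool's x, y, z as a fraction of full scale, a list of three; "turn": the turn about the tool's z as a fraction of full scale. In form: {"grip": [grip, ...], "xyz": [[x, y, z], ...], "turn": [turn, ...]}. A call has 1 to 20 rows; each row shifts and turns the commanded pose from where the row before left it, along the tool's axes as they then stand; what a row does not reach is not made up. Full scale, the value 1, is 4 cm for a shift and 0.08 rad for a turn. A row lasts 1/8 s, in which the tool goes at most 62.5 mm and 10.7 degrees, less where a joint would pass 70% of its speed; a pose out of reach is approached as far as the arm can. A call with a number of a shift or a turn outside -1 to 1 is refused whole. A call with a gripper value outside its range is refused whole. The fingers move at their own pace and stop on an object; "newtons" is the grip in N (left out, the last holds). Time passes only in rows, so rows that do not move let the fingers close. It gives the time, the measured TCP pose, the force, the opening and the grip force at its end, in the units of the state.
- telemetry.observe(): the state, without advancing time (a new reading comes with each control period).
- imaging.grab_frame(name): name is "scene" or "side" or "wrist"; returns a dict with "pixels" (400x640x3 uint8, blue, green, red), "K" (3x3 intrinsics, pixels), "world_to_cam" (4x4, takes a point from world to camera coordinates); the wrist camera has in their place "mount" (4x4, takes a point from camera to tool coordinates, whose origin is the TCP and whose axes are the flange's). Camera axes: x right, y up, looking along -z (the intrinsics and any distortion apply to the point x, -y, -z); pixel columns grow to the right and rows downward; lengths in mm; the calibration is good to about 2 mm. The wrist camera is an equidistant fisheye: a pixel r from the principal point sees the ray r / f radians off the axis. A picture is of the moment at which its call begins: read the wrist's pose just before it. There is no depth.
- env.finish_job(): hands the job in; it is judged then, once.
The state is a dict: "clock": time; "joint_pos": joint angles; "joint_vel": joint speeds; "joint_torque": joint torques, N m; "tool_pos": TCP position; "eef_rot": TCP orientation; "force": force on the tool from outside, world axes, zero at the start; "moment": the same for the moment, N m; "opening": finger opening in mm; "grasp_force": force on a finger pad.
Only numpy, scipy, OpenCV 4.12 (cv2) and the standard library are available. Lean on these libraries where they do the work, as an engineer would, in place of code of your own. Each camera call takes 0.05 s, during which the arm holds its last target. There are 200 camera calls.

## Working session

There is one attempt and no reset: what is moved stays moved. The work goes in short steps, Python scripts to look and compute and a tool call to move; the robot and the scene stay as the last step left them, time stands still between calls to the robot, and variables do not carry over. Pictures are saved under pics/ and viewed, at most 14 in all, crops included, and the job is handed in when it is done.

Besides the shell and the picture viewer there is one more tool, called after "Call:" by a JSON object that holds its "name" and its "arguments". arm_command: Moves the arm, as the interface text tells. Shift numbers are shares of 4 cm and turn numbers shares of 0.08 rad, none past 1 either way. Its arguments: {"type":"object","properties":{"grip":{"type":"array","items":{"type":"number"}},"xyz":{"type":"array","items":{"type":"array","items":{"type":"number"}}},"turn":{"type":"array","items":{"type":"number"}},"newtons":{"type":"number"}},"required":["grip","xyz","turn"]}

```bash
ls; mkdir -p pics
cat > h.py <<'E'
import numpy as np, cv2
from scipy.spatial.transform import Rotation as R
from bench import telemetry, imaging, env
def save(name, fn):
    st=telemetry.observe(); f=imaging.grab_frame(name); cv2.imwrite('pics/'+fn+'.png',f['pixels'])
    np.savez('pics/'+fn+'.npz',st_p=st['tool_pos'],st_q=st['eef_rot'],**{k:v for k,v in f.items()}); return f
def rot(q): return R.from_quat([q[1],q[2],q[3],q[0]]).as_matrix()
def ray(fn,u,v):
    d=np.load('pics/'+fn+'.npz'); K=d['K']
    if 'mount' in d:
        x=(u-K[0,2]); y=(v-K[1,2]); a=x/K[0,0]; b=y/K[1,1]; th=np.hypot(a,b)
        s=np.sin(th)/th if th>1e-9 else 1
        c=np.array([a*s,-b*s,-np.cos(th)]); M=d['mount']; Q=rot(d['st_q'])
        return Q@M[:3,3]+d['st_p'], Q@M[:3,:3]@c
    W=d['world_to_cam']; Rm=W[:3,:3]
    c=np.array([(u-K[0,2])/K[0,0],-(v-K[1,2])/K[1,1],-1.])
    return -Rm.T@W[:3,3], Rm.T@c
def plane(fn,u,v,z):
    o,d=ray(fn,u,v); return o+d*(z-o[2])/d[2]
def two(f1,p1,f2,p2):
    o1,d1=ray(f1,*p1);o2,d2=ray(f2,*p2)
    A=np.stack([d1,-d2],1); s=np.linalg.lstsq(A,o2-o1,rcond=None)[0]
    a=o1+d1*s[0];b=o2+d2*s[1]; return (a+b)/2,np.linalg.norm(a-b)
def proj(fn,P):
    d=np.load('pics/'+fn+'.npz');K=d['K'];P=np.asarray(P,float)
    if 'mount' in d:
        M=d['mount'];Q=rot(d['st_q']); c=M[:3,:3].T@(Q.T@(P-d['st_p'])-M[:3,3])
        th=np.arctan2(np.hypot(c[0],c[1]),-c[2]); n=np.hypot(c[0],c[1])+1e-12
        return K[0,2]+K[0,0]*th*c[0]/n, K[1,2]-K[1,1]*th*c[1]/n
    c=d['world_to_cam'][:3,:3]@P+d['world_to_cam'][:3,3]
    return K[0,2]+K[0,0]*c[0]/-c[2], K[1,2]-K[1,1]*c[1]/-c[2]
E
python3 - <<'E'
from h import *
for n in ['scene','side','wrist']:
    f=save(n,n+'0'); print(n,{k:(np.round(v,3).tolist() if k!='pixels' else v.shape) for k,v in f.items()})
s=telemetry.observe(); print(s, env.tcp_to_tips)
E
```

```text
pics
scene {'pixels': (400, 640, 3), 'K': [[498.341, 0.0, 322.258], [0.0, 498.341, 199.968], [0.0, 0.0, 1.0]], 'world_to_cam': [[-0.883, -0.47, -0.0, 472.095], [0.304, -0.572, 0.762, -232.446], [-0.358, 0.672, 0.648, -1460.536], [0.0, 0.0, 0.0, 1.0]]}
side {'pixels': (400, 640, 3), 'K': [[489.1, 0.0, 322.441], [0.0, 489.1, 199.184], [0.0, 0.0, 1.0]], 'world_to_cam': [[0.358, -0.934, 0.012, -161.54], [0.437, 0.179, 0.881, -335.153], [-0.825, -0.31, 0.472, -1084.891], [0.0, 0.0, 0.0, 1.0]]}
wrist {'pixels': (400, 640, 3), 'K': [[309.707, 0.0, 316.043], [0.0, 309.707, 195.753], [0.0, 0.0, 1.0]], 'mount': [[-0.001, 0.95, 0.312, 80.156], [1.0, 0.001, 0.0, 0.489], [0.0, 0.312, -0.95, 30.711], [0.0, 0.0, 0.0, 1.0]]}
{'clock': 0.15, 'joint_pos': array([-1.39640317e+00,  2.76990332e-01, -2.75234707e-02,  1.26799824e+00,
       -5.39310282e-06,  1.46741368e+00]), 'joint_vel': array([-3.44295810e-04, -1.72524854e-03,  6.43913776e-03,  7.07905061e-05,
        1.86105327e-03,  2.92468334e-04]), 'joint_torque': array([ 1.36854476e-03, -4.46057403e+01,  2.95638710e+01,  1.05170044e-02,
        2.85292963e-06, -1.18185150e-05]), 'tool_pos': array([ 171.33499859, -600.75215491,  403.81638603]), 'eef_rot': array([-8.57221410e-04,  9.90370205e-01,  1.38441764e-01, -3.31469128e-05]), 'force': array([-0.84889113, -0.55820222,  0.17995992]), 'moment': array([-0.01241128, -0.01302893, -0.00920634]), 'grasp_force': 0.0, 'opening': 85.24722500906175} 173.4
```

View pics/scene0.png

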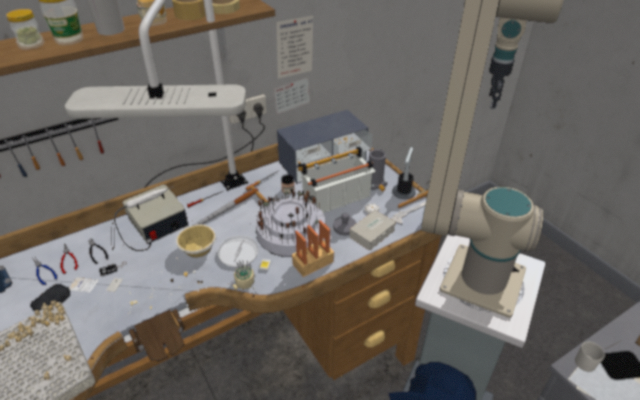

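View pics/side0.png

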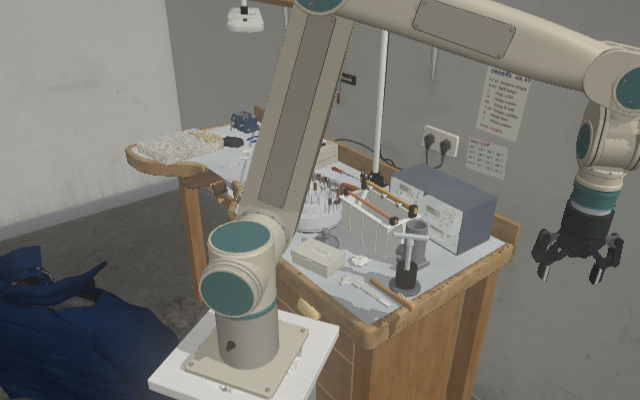

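The scene view shows three orange anodes in the block (~313,245), the tank (~335,180), the well (377,165), the key in its stand (405,180) and perhaps the cap at (344,224). The side view shows the key in its stand (405,270) and the well (417,235).

Run:
```python
from h import *
a=cv2.imread('pics/scene0.png')[135:285,230:430]; b=cv2.imread('pics/side0.png')[160:310,300:500]
cv2.imwrite('pics/c1.png',cv2.resize(np.vstack([a,b]),None,fx=2,fy=2,interpolation=cv2.INTER_CUBIC)) 
cv2.imwrite('pics/c1.png',np.hstack([cv2.resize(x,(400,300),interpolation=cv2.INTER_CUBIC) for x in (a,b)]))
for n,u,v,z in [('scene0',405,192,0),('scene0',377,155,130),('scene0',344,225,0),('scene0',313,265,0),('scene0',313,230,100),('scene0',408,150,150),('side0',405,287,0),('side0',417,224,130)]:
    print(n,u,v,plane(n,u,v,z).round())
```

```text
scene0 405 192 [ 347. -271.    0.]
scene0 377 155 [ 459. -260.  130.]
scene0 344 225 [463. -17.   0.]
scene0 313 265 [468. 185.   0.]
scene0 313 230 [490. 143. 100.]
scene0 408 150 [ 368. -310.  150.]
side0 405 287 [ 349. -272.    0.]
side0 417 224 [ 461. -268.  130.]
```

View pics/c1.png

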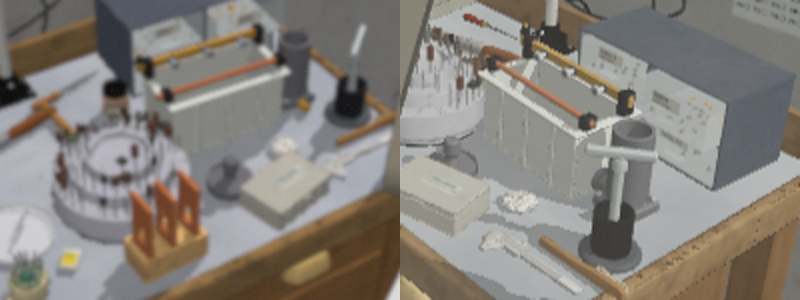

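Call:
{"name": "arm_command", "arguments": {"grip": [85, 85, 85, 85, 85, 85, 85, 85, 85, 85, 85, 85, 85], "xyz": [[0, 0, -0.3], [0, 0, -0.3], [0, 0, 0], [0, 0, 0], [0.5, -0.95, 0], [0.5, -0.95, 0], [0.5, -0.95, 0], [0.5, -0.95, 0], [0.5, -0.95, 0], [0.5, -0.95, 0], [0.5, -0.95, 0], [0.5, -0.95, 0], [0, 0, 0]], "turn": [1, 1, 1, 0.47, 0, 0, 0, 0, 0, 0, 0, 0, 0]}}

```text
clock: 1.78
tool_pos: [331.8, -294.8, 428.5]
eef_rot: [-0.0, 1.0, 0.002, -0.0]
force: [0.2, -0.1, 0.6]
opening: 85.2
grasp_force: 0.0
```

Run:
```python
from h import *
save('wrist','w1'); s=telemetry.observe(); print(s['tool_pos'],s['eef_rot'],s['joint_pos'])
for p in [(350,-272,157),(460,-262,130),(460,-262,46)]: print(proj('w1',p))
```

```text
[ 331.56596859 -296.06801821  428.56935938] [ 1.27146038e-04  9.99999083e-01  1.33653805e-03 -1.78332794e-04] [-8.74399523e-01 -6.08850299e-02 -3.55085387e-01  1.27662909e+00
 -4.36781277e-04  2.26452006e+00]
(np.float64(287.52547844904495), np.float64(175.37712810506338))
(np.float64(277.6541576607751), np.float64(43.02020678885327))
(np.float64(286.8263519963741), np.float64(55.61085301642913))
```

View pics/w1.png

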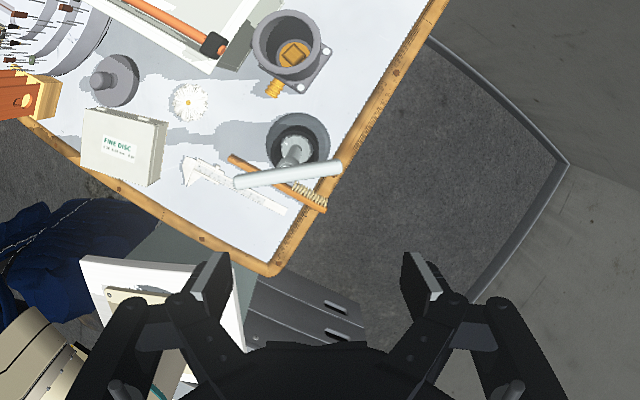

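The wrist view shows the key bar from (235,183) to (342,168), the stand's foot (298,145), the well's mouth (287,45), the stem inside (294,54), and the cap (115,80).

Run:
```python
from h import *
a=plane('w1',235,182,157);b=plane('w1',342,168,157); print('bar',a,b,(a+b)/2,np.degrees(np.arctan2(b[1]-a[1],b[0]-a[0])), np.linalg.norm(b-a))
for u,v,z in [(287,45,130),(115,80,8),(298,145,10),(187,101,0)]: print(u,v,plane('w1',u,v,z))
i=cv2.imread('pics/w1.png'); cv2.imwrite('pics/c2.png',np.hstack([cv2.resize(i[0:100,240:340],(400,400),interpolation=cv2.INTER_CUBIC),cv2.resize(i[110:210,230:330],(400,400),interpolation=cv2.INTER_CUBIC)]))
```

```text
bar [ 344.52945989 -228.02588299  157.        ] [ 356.25345286 -315.64747659  157.        ] [ 350.39145637 -271.83667979  157.        ] -82.3789435109082 88.40246419672548
287 45 [ 457.97309893 -269.97630573  130.        ]
115 80 [456.59275689  -7.45070601   8.        ]
298 145 [ 351.80750031 -272.03107941   10.        ]
187 101 [ 414.03030278 -121.7843841     0.        ]
```

View pics/c2.png

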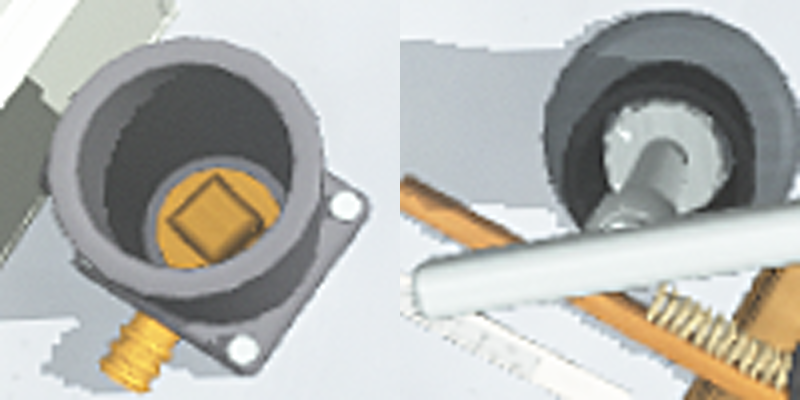

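Run:
```python
from h import *
print('rim',plane('w1',286.4,42,130))
P=[plane('w1',u,v,46)[:2] for u,v in [(294.3,44.3),(305.8,55),(294.3,65.5),(283,55)]]
print(np.mean(P,0)); 
for i in range(4):
    d=P[(i+1)%4]-P[i]; print(np.linalg.norm(d),np.degrees(np.arctan2(d[1],d[0])))
```

```text
rim [ 460.66854514 -269.45415187  130.        ]
[ 460.65217178 -270.36399172]
17.98274821477068 -134.57055075440016
17.481004627005294 133.183102476985
17.708387006990524 45.50524581167524
17.495821224658354 -45.91600776253499
```

Call:
{"name": "arm_command", "arguments": {"grip": [85, 85, 85, 85, 85, 85, 85, 85, 85, 85, 85, 85, 85, 85, 85, 85, 85, 85, 85, 85], "xyz": [[0, 0, 0], [0, 0, 0], [0, 0, 0], [0, 0, 0], [0, 0, 0], [0, 0, 0], [0, 0, 0], [0, 0, 0], [0, 0, 0], [0, 0, 0], [0, 0, 0], [0, 0, 0], [0, 0, 0], [0, 0, 0], [0, 0, 0], [0, 0, 0], [0, 0, 0], [0, 0, 0], [0, 0, 0], [0, 0, 0]], "turn": [-1, -1, -1, -1, -1, -1, -1, -1, -1, -1, -1, -1, -1, -1, -1, -1, -1, -1, -1, -1]}}

```text
clock: 4.32
tool_pos: [330.9, -298.3, 428.6]
eef_rot: [-0.0, 0.696, 0.718, -0.0]
force: [-0.3, -0.1, 0.0]
opening: 84.9
grasp_force: 0.0
```

Call:
{"name": "arm_command", "arguments": {"grip": [85, 85, 85], "xyz": [[0.3, 0.3, 0.5], [0.3, 0.25, 0], [0, 0, 0]], "turn": [-1, -0.3, 0]}}

```text
clock: 4.7
tool_pos: [351.8, -271.5, 409.0]
eef_rot: [-0.0, 0.658, 0.753, -0.0]
force: [0.1, -1.0, 0.3]
opening: 84.8
grasp_force: 0.0
```

Run:
```python
from h import *
save('wrist','w2'); s=telemetry.observe(); print(s['tool_pos'],s['eef_rot'],s['joint_pos'])
for p in [(350,-272,157),(458,-267,130),(458,-267,46)]: print(proj('w2',p))
```

```text
[ 351.78756983 -271.87683604  409.28128063] [ 3.92720206e-04  6.58489377e-01  7.52589857e-01 -3.04558090e-04] [-8.03403912e-01 -5.05630087e-02 -3.86439359e-01  1.23408588e+00
 -5.40573614e-04  6.34215601e-01]
(np.float64(313.7130071422613), np.float64(204.67828792003326))
(np.float64(434.37715098190114), np.float64(203.85236570904306))
(np.float64(408.68610072801823), np.float64(179.17568449861156))
```

View pics/w2.png

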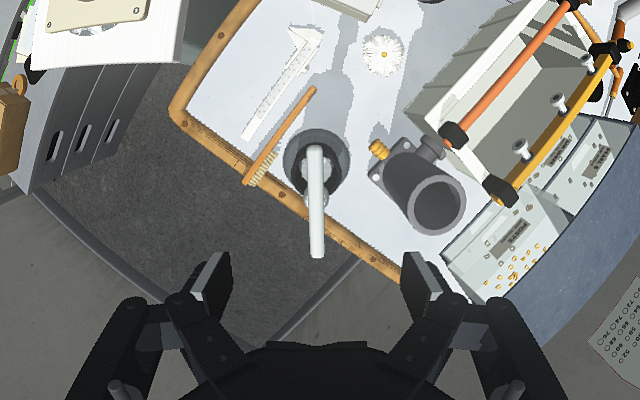

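The view shows the key bar nearly vertical in the image, from (316,147) to (317,257), so the grasp is aligned. The well's mouth is at (436,203).

Run:
```python
from h import *
i=cv2.imread('pics/w2.png').astype(int)
m=((i.min(2)>150)).astype(np.uint8); m[:, :295]=0; m[:,335:]=0; m[:140]=0;m[262:]=0
n,l,st,c=cv2.connectedComponentsWithStats(m); k=1+np.argmax(st[1:,4]); print(st[k],c[k])
for u,v in [(316,146),(317,257)]: print(plane('w2',u,v,160))
print('rim',plane('w2',436,203,130))
s=telemetry.observe();Q=rot(s['eef_rot']); print(Q.T@(np.array([350.8,-272,312])-s['tool_pos']), np.degrees(np.arctan2(Q[1,0],Q[0,0])))
```

```text
[ 301  147   34  111 2081] [316.88130706 197.83613647]
[ 345.72235736 -226.84394485  160.        ]
[ 358.31349404 -315.02798003  160.        ]
rim [ 459.38139848 -266.00762401  130.        ]
[ 0.10558292 -1.00089823 97.28116508] 97.63045474322807
```

Call:
{"name": "arm_command", "arguments": {"grip": [85, 85, 85, 85, 85, 8, 8, 8, 8, 8, 8], "xyz": [[0, 0, 0.6], [0, 0, 0.6], [0, 0, 0.6], [0, 0, 0.62], [0, 0, 0], [0, 0, 0], [0, 0, 0], [0, 0, 0], [0, 0, 0], [0, 0, 0], [0, 0, 0]], "turn": [0.1, 0, 0, 0, 0, 0, 0, 0, 0, 0, 0], "newtons": 80}}

```text
clock: 6.12
tool_pos: [351.8, -271.9, 312.6]
eef_rot: [0.0, 0.661, 0.75, -0.0]
force: [-1.1, 0.5, 6.2]
opening: 10.7
grasp_force: 78.1
```

Call:
{"name": "arm_command", "arguments": {"grip": [8, 8, 8, 8, 8, 8, 8, 8, 8, 8, 8, 8, 8, 8, 8, 8, 8], "xyz": [[0, 0, -0.4], [0, 0, -0.75], [0, 0, -0.75], [0, 0, -0.75], [0, 0, -0.75], [0, 0, -0.4], [0, 0, 0], [0, 0, 0], [0, 0, 0], [0, 0, 0], [0, 0, 0], [0, 0, 0], [-0.4, 0.45, 0], [-0.5, 0.5, 0], [-0.5, 0.55, 0], [-0.45, 0.5, 0], [0, 0, 0]], "turn": [0, 0, 0, 0, -0.5, -1, -1, -1, -1, -1, -1, -1, -0.65, 0, 0, 0, 0]}}

```text
clock: 8.25
tool_pos: [461.8, -269.3, 463.6]
eef_rot: [-0.0, 0.386, 0.923, 0.0]
force: [0.0, -0.1, -3.2]
opening: 10.9
grasp_force: 78.0
```

Run:
```python
from h import *
save('wrist','w3'); save('side','s3');save('scene','sc3'); s=telemetry.observe(); Q=rot(s['eef_rot']);print(s['tool_pos'],np.degrees(np.arctan2(Q[1,0],Q[0,0])),s['joint_pos'],s['opening'])
p=s['tool_pos']; f=p-[0,0,302]
print([proj(n,f) for n in('w3','s3','sc3')])
a=cv2.imread('pics/w3.png')[0:300,120:520]; b=cv2.imread('pics/s3.png')[160:280,340:500]; c=cv2.imread('pics/sc3.png')[90:210,300:460]
cv2.imwrite('pics/c3.png',np.hstack([a,np.vstack([cv2.resize(x,(400,300),interpolation=cv2.INTER_CUBIC) for x in (b,c)])[:600]][:1]+[np.vstack([cv2.resize(x,(200,150),interpolation=cv2.INTER_CUBIC) for x in (b,c)])]))
```

```text
[ 460.0048497  -269.29274582  463.68160881] 134.53895857057987 [-6.50889034e-01  8.75368962e-02 -1.30874614e-01  1.35389112e+00
 -1.73866179e-04  1.42555668e-01] 10.750035550885997
[(np.float64(314.96173552015995), np.float64(184.9798523064685)), (np.float64(418.55506130186154), np.float64(214.01264169183455)), (np.float64(378.6051608346413), np.float64(145.8759909149546))]
```

View pics/c3.png

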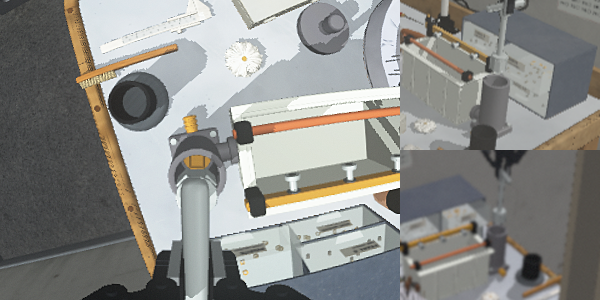

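Call:
{"name": "arm_command", "arguments": {"grip": [8, 8, 8, 8, 8, 8, 8, 8], "xyz": [[0, 0, 0.4], [0, 0, 0.4], [0, 0, 0.4], [0, 0, 0.4], [0, 0, 0.4], [0, 0, 0.4], [0, 0, 0.35], [0, 0, 0]], "turn": [0, 0, 0, 0, 0, 0, 0, 0]}}

```text
clock: 9.4
tool_pos: [460.1, -269.1, 352.3]
eef_rot: [-0.001, 0.386, 0.922, 0.0]
force: [0.3, -0.1, -2.2]
opening: 10.7
grasp_force: 78.1
```

Call:
{"name": "arm_command", "arguments": {"grip": [8, 8, 8, 8, 8], "xyz": [[0, 0, 0.1], [0, 0, 0.1], [0, 0, 0.1], [0, 0, 0.1], [0, 0, 0]], "turn": [0, 0, 0, 0, 0]}}

```text
clock: 10.02
tool_pos: [460.5, -269.4, 337.5]
eef_rot: [-0.0, 0.386, 0.922, 0.0]
force: [0.1, 1.5, -2.9]
opening: 10.9
grasp_force: 78.1
```

Call:
{"name": "arm_command", "arguments": {"grip": [8, 8, 8, 8], "xyz": [[0, 0, 0.1], [0, 0, 0.1], [0, 0, 0.08], [0, 0, 0]], "turn": [0, 0, 0, 0]}}

```text
clock: 10.52
tool_pos: [460.5, -269.4, 326.3]
eef_rot: [-0.0, 0.386, 0.922, 0.0]
force: [0.0, 0.2, -3.1]
opening: 10.6
grasp_force: 78.1
```

Call:
{"name": "arm_command", "arguments": {"grip": [8, 8, 8, 8, 8, 8, 8, 8, 8, 8, 8, 8, 8, 8, 8, 8, 8], "xyz": [[0, 0, 0], [0, 0, 0], [0, 0, 0], [0, 0, 0], [0, 0, 0], [0, 0, 0], [0, 0, 0], [0, 0, 0], [0, 0, 0], [0, 0, 0], [0, 0, 0], [0, 0, 0], [0, 0, 0], [0, 0, 0], [0, 0, 0], [0, 0, 0], [0, 0, 0]], "turn": [1, 1, 1, 1, 1, 1, 1, 1, 1, 1, 1, 1, 1, 1, 1, 1, 0]}}

```text
clock: 12.65
tool_pos: [460.6, -269.5, 326.8]
eef_rot: [0.0, 0.86, 0.51, 0.0]
force: [0.1, 0.1, -2.1]
opening: 11.1
grasp_force: 79.3
```

Run:
```python
from h import *
s=telemetry.observe(); Q=rot(s['eef_rot']);print(s['tool_pos'],np.degrees(np.arctan2(Q[1,0],Q[0,0])),s['force'],s['moment'],s['joint_pos'][5])
```

```text
[ 460.62908359 -269.4896069   326.77207082] 61.26344898953566 [ 0.10248905  0.12462496 -2.10924088] [ 0.14471381 -0.21083346  0.02127419] 1.4218143639706307
```

Call:
{"name": "arm_command", "arguments": {"grip": [8, 8, 8, 8, 8], "xyz": [[0, 0, 0], [0, 0, 0], [0, 0, 0], [0, 0, 0], [0, 0, 0]], "turn": [0.6, 0.6, 0.6, 0.3, 0]}}

```text
clock: 13.28
tool_pos: [460.6, -269.4, 326.8]
eef_rot: [-0.0, 0.9, 0.436, -0.0]
force: [-0.1, 0.3, -0.2]
opening: 10.9
grasp_force: 96.2
```

Run:
```python
from h import *
s=telemetry.observe(); Q=rot(s['eef_rot']);print(s['tool_pos'],np.degrees(np.arctan2(Q[1,0],Q[0,0])),s['force'],s['moment'],s['joint_pos'][5])
```

```text
[ 460.55604898 -269.38431033  326.78424616] 51.71286225966717 [-0.08743645  0.2642961  -0.1631145 ] [0.26325395 0.04400837 1.00440841] 1.5886142689546492
```

Call:
{"name": "arm_command", "arguments": {"grip": [8, 8, 8, 8, 8, 8, 8, 8, 8], "xyz": [[0, 0, 0], [0, 0, 0], [0, 0, -0.3], [0, 0, -0.7], [0, 0, -0.7], [0, 0, -0.7], [0, 0, -0.7], [0, 0, -0.4], [0, 0, 0]], "turn": [-0.8, -0.8, 0, 0, 0, 0, 0, 0, 0]}}

```text
clock: 14.4
tool_pos: [460.8, -269.9, 468.4]
eef_rot: [0.002, 0.871, 0.491, 0.0]
force: [-0.7, -0.0, -2.6]
opening: 11.0
grasp_force: 78.6
```

Run:
```python
from h import *
i=cv2.imread('pics/w3.png').astype(int); m=(i.max(2)<62).astype(np.uint8); m[:60]=0;m[140:]=0;m[:,:215]=0;m[:,305:]=0
n,l,st,c=cv2.connectedComponentsWithStats(m); k=1+np.argmax(st[1:,4]); print(st[k],c[k])
print('mouth', plane('w3',*c[k],70))
save('wrist','w4'); s=telemetry.observe(); Q=rot(s['eef_rot']);print(s['tool_pos'],np.degrees(np.arctan2(Q[1,0],Q[0,0])),s['force'],s['moment'])
i=cv2.imread('pics/w4.png'); cv2.imwrite('pics/c4.png',np.vstack([np.hstack([cv2.imread('pics/w3.png')[60:160,200:320]]*1)]) if 0 else np.hstack([i,cv2.resize(cv2.imread('pics/w3.png')[60:160,220:260+40],(160,200),interpolation=cv2.INTER_CUBIC).repeat(2,0)[:400]]))
```

```text
[ 228   81   49   43 1003] [249.55234297 102.43668993]
mouth [ 352.80975614 -270.12117646   70.        ]
[ 460.47877105 -269.5871475   466.89247163] 58.867912913109556 [-1.05625853 -0.19205457 -2.96468017] [ 0.01208468  0.0235603  -0.00058665]
```

View pics/c4.png

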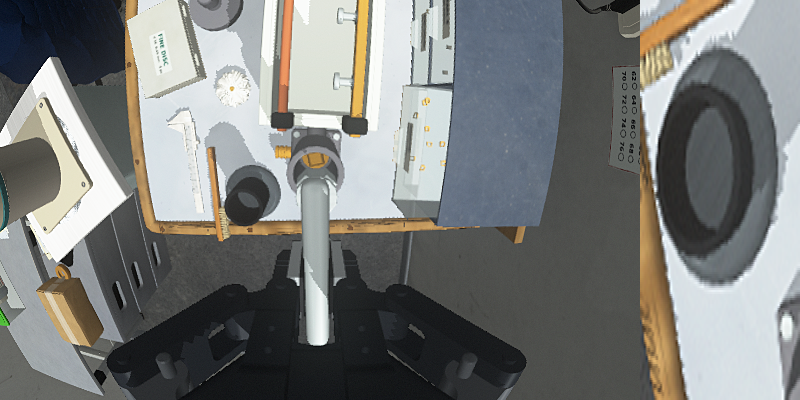

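Call:
{"name": "arm_command", "arguments": {"grip": [8, 8, 8, 8, 8, 8, 8, 8], "xyz": [[-0.36, -0.575, 0], [-0.36, -0.575, 0], [-0.36, -0.575, 0], [-0.36, -0.575, 0], [0, 0, 0.7], [0, 0, 0.7], [0, 0, 0.6], [0, 0, 0]], "turn": [0, 0, 0, 0, 0, 0, 0, 0]}}

```text
clock: 15.45
tool_pos: [350.7, -270.1, 383.3]
eef_rot: [-0.004, 0.871, 0.492, -0.001]
force: [0.1, 0.3, -2.0]
opening: 10.7
grasp_force: 78.5
```

Run:
```python
from h import *
save('side','s5');save('scene','sc5'); s=telemetry.observe();print(s['tool_pos'],s['force'])
f=s['tool_pos']-[0,0,302]
for n in('s5','sc5'): print(proj(n,f),proj(n,[352,-271.3,70]))
a=cv2.imread('pics/s5.png')[210:310,350:450]; b=cv2.imread('pics/sc5.png')[120:220,355:455]
cv2.imwrite('pics/c5.png',np.hstack([cv2.resize(x,(400,400),interpolation=cv2.INTER_CUBIC) for x in (a,b)]))
```

```text
[ 351.85290592 -271.20998558  386.31500223] [ 0.60090261 -0.67333344 -1.96357073]
(np.float64(407.8719467834409), np.float64(259.92215648906824)) (np.float64(407.3946773892615), np.float64(264.4774357237151))
(np.float64(406.21146031004946), np.float64(172.65435888446933)) (np.float64(405.72929810625243), np.float64(175.92803213643737))
```

View pics/c5.png

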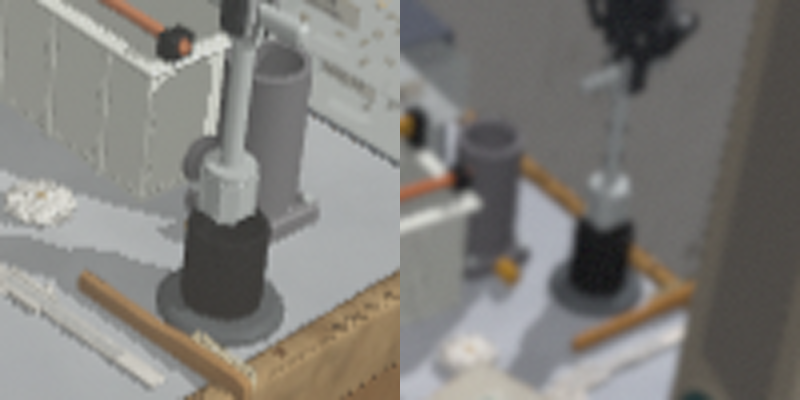

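Both views show the socket centred over the stand's mouth.

Call:
{"name": "arm_command", "arguments": {"grip": [8, 8, 8, 8, 8, 8, 8], "xyz": [[0, 0, 0.3], [0, 0, 0.3], [0, 0, 0.4], [0, 0, 0.4], [0, 0, 0.3], [0, 0, 0.1], [0, 0, 0]], "turn": [0, 0, 0, 0, 0, 0, 0]}}

```text
clock: 16.42
tool_pos: [352.0, -271.4, 314.5]
eef_rot: [-0.0, 0.871, 0.492, -0.0]
force: [-0.1, 0.0, -2.1]
opening: 10.5
grasp_force: 78.7
```

Call:
{"name": "arm_command", "arguments": {"grip": [8, 25, 50, 60, 60, 60, 60, 60, 60, 60, 60, 60, 60, 60, 60], "xyz": [[0, 0, 0.05], [0, 0, 0], [0, 0, 0], [0, 0, 0], [0, 0, -0.5], [0, 0, -0.8], [0, 0, -0.8], [0, 0, -0.8], [0.95, -0.21, 0], [0.95, -0.21, 0], [0.95, -0.21, 0], [0.95, -0.21, 0], [0.95, -0.21, 0], [0.95, -0.21, 0], [0, 0, 0]], "turn": [0, 0, 0, 0, 0, 0, 0, 0, 0, 0, 0, 0, 0, 0, 0]}}

```text
clock: 18.3
tool_pos: [427.0, -48.3, 428.9]
eef_rot: [0.0, 0.87, 0.494, 0.0]
force: [-0.1, 0.2, -0.5]
opening: 60.1
grasp_force: 0.0
```

Run:
```python
from h import *
save('wrist','w6');save('side','s6'); s=telemetry.observe();Q=rot(s['eef_rot']);print(s['tool_pos'],np.degrees(np.arctan2(Q[1,0],Q[0,0])),s['joint_pos'])
print(proj('w6',[459,-10,45]),proj('w6',[459,-10,16]))
```

```text
[426.58637993 -49.9330555  428.8186504 ] 58.97610053078492 [-2.67133491e-01 -8.94347786e-02 -3.80625953e-01  1.27944284e+00
 -4.83755223e-04  1.84513193e+00]
(np.float64(322.62789386976505), np.float64(124.18853564918821)) (np.float64(322.13359019510546), np.float64(122.172562359416))
```

View pics/w6.png

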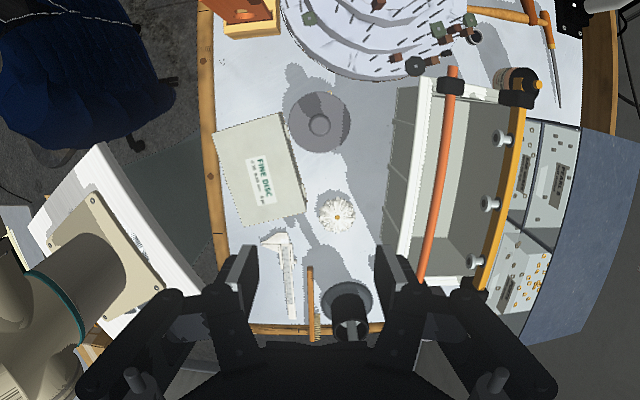

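The cap's disc is at (319,121) with its knob at (319,125). The screws are at (502,139), (490,203) and (474,262).

Run:
```python
from h import *
print('knob',plane('w6',319,124.5,58),'disc',plane('w6',319,121,16))
for u,v in [(499,139),(487,203),(471,261)]: print('head',plane('w6',u,v,140))
s=telemetry.observe();Q=rot(s['eef_rot']); k=plane('w6',319,124.5,58); print('tool delta',Q.T@(np.array([k[0],k[1],200])-s['tool_pos']))
a=cv2.imread('pics/s6.png')[200:300,340:460]; cv2.imwrite('pics/c6.png',cv2.resize(a,None,fx=4,fy=4,interpolation=cv2.INTER_CUBIC))
```

```text
knob [455.75455062  -7.16392417  58.        ] disc [456.44172343  -6.78379147  16.        ]
head [601.96813281 -93.02928996 140.        ]
head [ 565.78606531 -145.90429576  140.        ]
head [ 527.99042669 -199.06966184  140.        ]
tool delta [ 51.78074202   2.88697917 228.79767405]
```

View pics/c6.png

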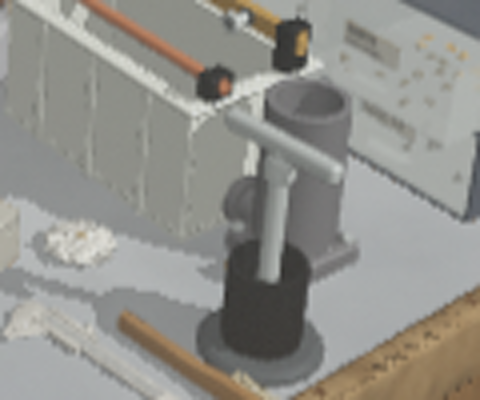

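Call:
{"name": "arm_command", "arguments": {"grip": [45, 45, 45, 45, 45, 45, 45, 45, 45], "xyz": [[0.65, 0.05, 0], [0.645, 0.02, 0], [0, 0, 0.9], [0, 0, 0.9], [0, 0, 0.9], [0, 0, 0.9], [0, 0, 0.9], [0, 0, 0.9], [0, 0, 0.3]], "turn": [0, 0, 0, 0, 0, 0, 0, 0, 0]}}

```text
clock: 19.52
tool_pos: [454.4, -8.1, 198.9]
eef_rot: [-0.001, 0.871, 0.491, -0.002]
force: [0.7, 0.2, 0.5]
opening: 45.1
grasp_force: 0.0
```

Call:
{"name": "arm_command", "arguments": {"grip": [45, 20, 20, 20, 20, 20], "xyz": [[0, 0, 0], [0, 0, 0], [0, 0, 0], [0, 0, 0], [0, 0, 0], [0, 0, 0]], "turn": [0, 0, 0, 0, 0, 0], "newtons": 50}}

```text
clock: 20.27
tool_pos: [456.9, -7.4, 202.4]
eef_rot: [0.001, 0.871, 0.492, 0.001]
force: [0.8, -1.0, 6.2]
opening: 22.8
grasp_force: 49.5
```

Call:
{"name": "arm_command", "arguments": {"grip": [20, 20, 20, 20, 20, 20, 20, 20, 20, 20, 20, 20, 20, 20, 20, 20], "xyz": [[0, 0, -0.4], [0, 0, -0.7], [0, 0, -0.8], [0, 0, -0.8], [0, 0, -0.8], [0, 0, -0.8], [0, 0, -0.6], [-0.695, 0.43, 0], [-0.695, 0.43, 0], [-0.695, 0.43, 0], [-0.695, 0.43, 0], [-0.695, 0.43, 0], [-0.695, 0.43, 0], [-0.695, 0.43, 0], [-0.695, 0.43, 0], [0, 0, 0]], "turn": [0, 0, 0, 0, 0, 0, 0, 0, 0, 0, 0, 0, 0, 0, 0, 0]}}

```text
clock: 22.28
tool_pos: [458.7, -270.3, 396.8]
eef_rot: [0.0, 0.871, 0.491, 0.0]
force: [-0.7, 0.1, -0.2]
opening: 22.7
grasp_force: 49.3
```

Run:
```python
from h import *
save('wrist','w7');save('side','s7'); s=telemetry.observe();Q=rot(s['eef_rot']);print(s['tool_pos'],Q[:,2],s['force'],s['opening'])
t=s['tool_pos']; print('disc top proj',proj('w7',t-[0,0,184]),'rim',proj('w7',[460.5,-269.4,130]),'tooldelta',Q.T@(np.array([460.5,-269.4,335])-t))
print(proj('s7',t-[0,0,202]),proj('s7',[460.5,-269.4,130]))
a=cv2.imread('pics/s7.png')[130:250,360:480]; b=cv2.imread('pics/w7.png')[90:270,220:420]; cv2.imwrite('pics/c7.png',np.hstack([cv2.resize(a,(400,400),interpolation=cv2.INTER_CUBIC),cv2.resize(b,(400,360))if 0 else cv2.copyMakeBorder(cv2.resize(b,(400,360),interpolation=cv2.INTER_CUBIC),0,40,0,0,0)]))
```

```text
[ 458.49867864 -268.43842003  396.54484198] [-4.27013244e-04  9.17356801e-04 -9.99999488e-01] [-0.03398044 -0.08153832 -0.55538122] 22.40536165787276
disc top proj (np.float64(313.1129594670626), np.float64(243.43023930549467)) rim (np.float64(316.7203791842805), np.float64(196.2786547598744)) tooldelta [ 0.17607061  2.26198312 61.54307377]
(np.float64(419.42435642919554), np.float64(203.3961452562731)) (np.float64(417.4038317245389), np.float64(224.11459696202152))
```

View pics/c7.png

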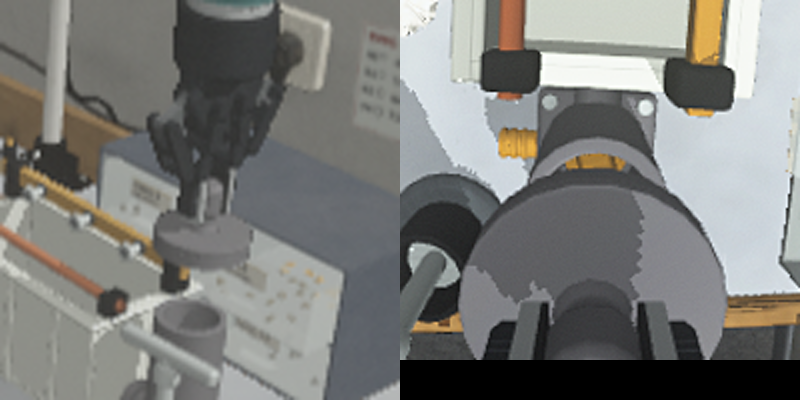

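Run:
```python
from h import *
s=telemetry.observe();Q=rot(s['eef_rot']);t=s['tool_pos']; zt=t[2]-184.4
T=lambda u,v,z:Q.T@(plane('w7',u,v,z)-t)
i=cv2.imread('pics/w7.png'); print(i[145:200:1,316].mean(1).astype(int).tolist())
print('disc far',T(316.5,182.5,zt),'rim far',T(320,157.5,130),T(320,159,130))
for v in(235,240): print(T(249.5,v,zt),T(383.5,v,zt))
for v in (178,180): print(T(287.5,v,130),T(355,v,130))
```

```text
[74, 73, 73, 73, 73, 75, 75, 72, 70, 72, 73, 71, 68, 81, 116, 142, 136, 136, 139, 140, 145, 146, 115, 117, 115, 116, 118, 122, 116, 78, 67, 66, 70, 68, 73, 70, 74, 86, 112, 105, 100, 100, 99, 99, 100, 99, 99, 98, 101, 95, 97, 99, 98, 97, 99]
disc far [ 34.77765036   2.10960052 184.41796441] rim far [ 31.70016697   5.04233812 266.55864807] [ 30.51143852   5.04267098 266.55797644]
[  4.63204283 -35.33522096 184.4323778 ] [  4.40010961  39.45473328 184.36945333]
[  1.5069068  -35.6139232  184.43084682] [  1.27105571  39.72055464 184.36746296]
[ 15.34480105 -20.63151474 266.57096683] [ 15.22813723  32.80516602 266.52603562]
[ 13.70504141 -20.67809104 266.57007985] [ 13.58399449  32.8584745  266.52506231]
```

Call:
{"name": "arm_command", "arguments": {"grip": [20, 20, 20, 20, 20, 20, 20], "xyz": [[0.08, 0.0725, 0], [0, 0, 0.5], [0, 0, 0.5], [0, 0, 0.5], [0, 0, 0.15], [0, 0, 0.1], [0, 0, 0]], "turn": [0, 0, 0, 0, 0, 0, 0]}}

```text
clock: 23.25
tool_pos: [463.1, -267.3, 327.2]
eef_rot: [0.0, 0.871, 0.492, 0.0]
force: [-0.1, 0.5, -0.7]
opening: 22.7
grasp_force: 49.3
```

Call:
{"name": "arm_command", "arguments": {"grip": [20, 20], "xyz": [[0, 0, 0.1], [0, 0, 0]], "turn": [0, 0]}}

```text
clock: 23.5
tool_pos: [462.8, -267.5, 322.8]
eef_rot: [0.0, 0.871, 0.492, 0.0]
force: [-0.6, -0.6, -0.9]
opening: 22.6
grasp_force: 49.3
```

Call:
{"name": "arm_command", "arguments": {"grip": [20, 20], "xyz": [[0, 0, 0.08], [0, 0, 0]], "turn": [0, 0]}}

```text
clock: 23.75
tool_pos: [463.1, -267.6, 320.4]
eef_rot: [0.001, 0.871, 0.492, 0.0]
force: [-0.3, 1.6, 4.0]
opening: 22.7
grasp_force: 49.9
```

Call:
{"name": "arm_command", "arguments": {"grip": [30, 45, 45, 45, 45, 45, 45, 45, 45, 45, 45, 45, 45, 45, 45, 45, 45, 45, 45], "xyz": [[0, 0, 0], [0, 0, 0], [0, 0, -0.3], [0, 0, -0.6], [0, 0, -0.7], [0, 0, -0.7], [0, 0, -0.6], [0, 0, 0], [0.8, -0.565, 0], [0.8, -0.565, 0], [0.8, -0.565, 0], [0.8, -0.565, 0], [0.8, -0.565, 0], [0.8, -0.565, 0], [0.8, -0.565, 0], [0.8, -0.565, 0], [0.8, -0.565, 0], [0.8, -0.565, 0], [0, 0, 0]], "turn": [0, 0, 0, 0, 0, 0, 0, 0, 0, 0, 0, 0, 0, 0, 0, 0, 0, 0, 0]}}

```text
clock: 26.12
tool_pos: [433.8, 125.1, 434.4]
eef_rot: [-0.0, 0.87, 0.494, -0.001]
force: [-0.6, -0.3, -0.6]
opening: 44.9
grasp_force: 0.0
```

Run:
```python
from h import *
save('wrist','w8');save('side','s8'); s=telemetry.observe();Q=rot(s['eef_rot']);print(s['tool_pos'],np.degrees(np.arctan2(Q[1,0],Q[0,0])),s['joint_pos'])
b=cv2.imread('pics/s8.png')[170:330,330:490]; a=cv2.imread('pics/w8.png')
cv2.imwrite('pics/c8.png',np.hstack([a[:,:560],cv2.copyMakeBorder(cv2.resize(b,(240,240),interpolation=cv2.INTER_CUBIC),0,160,0,0,0)]))
```

```text
[434.21752725 123.38929378 434.62427789] 58.97117409707687 [ 1.33628479e-01 -5.02965294e-02 -3.32402364e-01  1.29027498e+00
 -5.26485656e-04  2.24598103e+00]
```

View pics/c8.png

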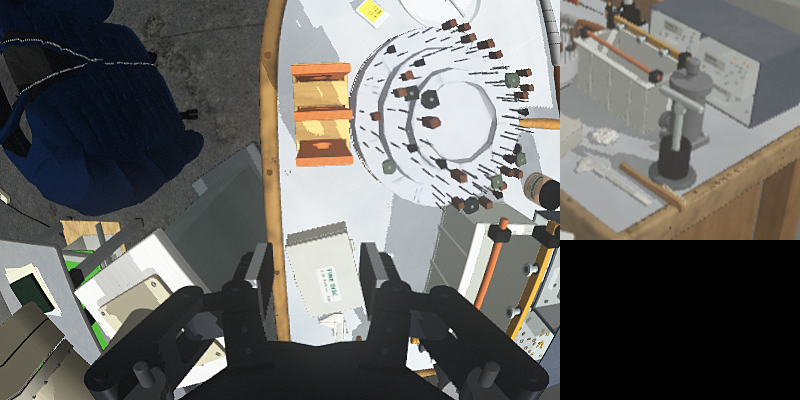

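Three anode tops show at about (321,66), (324,114) and (325,161). In the side inset the cap sits level on the well and the key stands upright. I'll measure the tops by colour.

Run:
```python
from h import *
i=cv2.imread('pics/w8.png'); 
for u in (310,335): print(u,[tuple(map(int,i[v,u])) for v in range(60,170,2)])
h=cv2.cvtColor(i,cv2.COLOR_BGR2HSV); m=cv2.inRange(h,(5,120,190),(13,255,255)); m[:50]=0;m[175:]=0;m[:,:280]=0;m[:,360:]=0
n,l,st,c=cv2.connectedComponentsWithStats(m)
for k in range(1,n):
    if st[k,4]>80:
        r=cv2.minAreaRect(np.argwhere(l==k)[:,::-1].astype(np.float32)); print(st[k],c[k].round(1),r,plane('w8',*r[0],140).round(1))
```

```text
310 [(191, 184, 180), (172, 179, 182), (91, 151, 218), (96, 158, 245), (96, 157, 243), (91, 153, 242), (96, 160, 251), (66, 98, 165), (53, 67, 100), (54, 75, 120), (46, 56, 86), (104, 165, 207), (114, 179, 220), (115, 180, 219), (119, 187, 226), (116, 183, 223), (116, 183, 224), (118, 186, 228), (113, 179, 220), (101, 164, 201), (104, 170, 207), (106, 168, 209), (107, 171, 211), (76, 113, 148), (54, 76, 127), (53, 73, 118), (89, 147, 241), (90, 151, 241), (90, 153, 241), (90, 151, 241), (112, 179, 237), (158, 236, 252), (153, 234, 251), (152, 232, 251), (159, 235, 251), (162, 238, 253), (105, 165, 210), (106, 166, 206), (108, 170, 208), (113, 178, 217), (75, 111, 155), (61, 82, 134), (65, 86, 136), (61, 83, 132), (63, 85, 134), (64, 86, 132), (63, 84, 131), (65, 86, 132), (63, 79, 122), (91, 141, 237), (96, 153, 240), (98, 157, 240), (90, 152, 243), (170, 181, 205), (234, 232, 227)]
335 [(194, 189, 180), (125, 178, 210), (98, 157, 247), (103, 160, 243), (101, 158, 244), (96, 154, 241), (74, 106, 184), (72, 103, 169), (72, 105, 171), (73, 106, 179), (71, 99, 134), (158, 237, 255), (15
[... 469 characters left out ...]
2, 128), (63, 84, 131), (68, 88, 134), (67, 87, 134), (66, 86, 132), (67, 86, 132), (67, 88, 132), (68, 87, 133), (66, 86, 136), (102, 160, 246), (99, 153, 239), (96, 152, 238), (101, 150, 232), (242, 236, 223), (230, 227, 222)]
[291  64  60  11 507] [320.   68.3] ((320.4374694824219, 68.34198760986328), (9.163289070129395, 59.184288024902344), 87.83892822265625) [490.3 212.8 140. ]
[294 110  58  11 511] [322.5 114.9] ((322.51702880859375, 114.941650390625), (8.839618682861328, 57.30379104614258), 87.79740142822266) [471.5 177.8 140. ]
[296 156  57  10 452] [323.8 160.7] ((324.02667236328125, 160.72122192382812), (8.031530380249023, 56.257728576660156), 87.87889862060547) [452.3 142.9 140. ]
```

Call:
{"name": "arm_command", "arguments": {"grip": [32, 32, 32, 32, 32, 32, 32, 32, 32, 32, 32, 32, 32, 32, 32, 32, 32, 32, 32, 32], "xyz": [[0, 0, 0], [0, 0, 0], [0, 0, 0], [0, 0, 0], [0, 0, 0], [0, 0, 0], [0, 0, 0], [0, 0, 0], [0, 0, 0], [0, 0, 0], [0, 0, 0], [0, 0, 0], [0, 0, 0], [0, 0, 0], [0, 0, 0], [0, 0, 0], [0, 0, 0], [0, 0, 0], [0, 0, 0], [0, 0, 0]], "turn": [-1, -1, -1, -1, -1, -1, -1, -1, -1, -1, -1, -1, -1, -1, -1, -1, -1, -1, -1, -1]}}

```text
clock: 28.72
tool_pos: [434.7, 122.0, 435.1]
eef_rot: [-0.0, 0.254, 0.967, -0.0]
force: [-0.8, -0.3, 0.1]
opening: 31.6
grasp_force: 0.0
```

Call:
{"name": "arm_command", "arguments": {"grip": [32, 32, 32], "xyz": [[-0.16, 0.64, 0.5], [0, 0, 0], [0, 0, 0]], "turn": [-0.1, 0, 0]}}

```text
clock: 29.1
tool_pos: [452.5, 141.6, 415.4]
eef_rot: [-0.001, 0.251, 0.968, -0.0]
force: [-0.1, 0.0, 0.3]
opening: 32.3
grasp_force: 0.0
```

```bash
cat >> h.py <<'E'
def slabs(fn,z=140,box=(0,640,0,260),lo=(5,120,190)):
    i=cv2.imread('pics/'+fn+'.png'); h=cv2.cvtColor(i,cv2.COLOR_BGR2HSV); m=cv2.inRange(h,lo,(13,255,255))
    k=np.zeros_like(m); k[box[2]:box[3],box[0]:box[1]]=1; m*=k
    n,l,st,c=cv2.connectedComponentsWithStats(m); d=np.load('pics/'+fn+'.npz'); Q=rot(d['st_q']); out=[]
    for j in range(1,n):
        if st[j,4]>120:
            r=cv2.minAreaRect(np.argwhere(l==j)[:,::-1].astype(np.float32)); b=cv2.boxPoints(r)
            P=np.array([plane(fn,*q,z) for q in b]); T=(Q.T@(P-d['st_p']).T).T
            print(st[j],np.round(r[0],1),np.round(r[1],1),round(r[2],1),'world',P.mean(0).round(1),'tool',T.mean(0).round(1))
E
python3 - <<'E'
from h import *
save('wrist','w9');s=telemetry.observe();Q=rot(s['eef_rot']);print(s['tool_pos'],np.degrees(np.arctan2(Q[1,0],Q[0,0])),s['joint_pos'])
slabs('w9')
for p in [(452.3,142.9,140),(471.5,177.8,140)]:print(proj('w9',p))
E
```

```text
[452.54521353 141.662716   415.75666191] 150.97639721775735 [ 1.67016407e-01  1.22814712e-03 -3.22316657e-01  1.24767342e+00
 -3.40202512e-04  6.73573877e-01]
[314 166   9  57 496] [318. 194.] [56.  8.] 90.0 world [452.5 142.6 140. ] tool [  0.3   1.2 275.4]
[361 166  10  57 439] [365.7 194. ] [ 8.4 56.1] 1.1 world [471.9 177.6 140. ] tool [  0.3  41.2 275.3]
[406 166  11  55 423] [411.1 193. ] [ 7.9 54.6] 4.0 world [490.4 212.9 140. ] tool [  1.2  81.1 275.3]
(np.float64(318.25250873022384), np.float64(194.47182195524758))
(np.float64(365.8177423353872), np.float64(194.31197438126205))
```

Call:
{"name": "arm_command", "arguments": {"grip": [32, 32, 32, 32, 32, 32, 4, 4, 4, 4, 4], "xyz": [[0, 0.03, 0.65], [0, 0, 0.7], [0, 0, 0.7], [0, 0, 0.7], [0, 0, 0.5], [0, 0, 0], [0, 0, 0], [0, 0, 0], [0, 0, 0], [0, 0, 0], [0, 0, 0]], "turn": [0, 0, 0, 0, 0, 0, 0, 0, 0, 0, 0], "newtons": 80}}

```text
clock: 30.52
tool_pos: [454.1, 143.6, 287.1]
eef_rot: [0.001, 0.25, 0.968, 0.0]
force: [-0.6, -0.9, 6.2]
opening: 6.5
grasp_force: 79.1
```

Run:
```python
from h import *
n=np.array([.82,-.573,0])
for u,v in [(394,205),(409,95)]: print('bottom',plane('w4',u,v,0).round(),n@plane('w4',u,v,0))
for u,v in [(439,205),(451,90)]:
    for h in (120,150,180,200): print(u,h,n@plane('w4',u,v,h))
print('lamp base',plane('scene0',233,182,0), 'screws n',[n@np.array(p) for p in [(602,-93,0),(566,-146,0),(528,-199,0)]])
print('s8 cap level check',proj('s8',[460.5,-269.4,136]))
```

```text
bottom [ 524. -401.    0.] 658.9322636717529
bottom [ 621. -265.   -0.] 661.1021978946467
439 120 677.803992277751
439 150 663.6213274178393
439 180 649.4386625579276
439 200 639.9835526513197
451 120 672.039197718621
451 150 658.401012276267
451 180 644.762826833913
451 200 635.670703205677
lamp base [918.97059911 -31.85858053   0.        ] screws n [np.float64(546.929), np.float64(547.7779999999999), np.float64(546.987)]
s8 cap level check (np.float64(417.63416338225846), np.float64(222.2043794769526))
```

Call:
{"name": "arm_command", "arguments": {"grip": [4, 4, 4, 4, 4, 4, 4, 4, 4, 4, 4, 4, 4, 4, 4, 4, 4, 4, 4, 4], "xyz": [[0, 0, -0.3], [0, 0, -0.6], [0, 0, -0.8], [0, 0, -0.9], [0, 0, -0.9], [0, 0, -0.75], [0, 0, 0], [0, 0, 0], [0, 0, 0], [0, 0, 0], [0, 0, 0], [0, 0, 0], [0, 0, 0], [0, 0, 0], [0, 0, 0], [0, 0, 0], [0, 0, 0], [0, 0, 0], [0, 0, 0], [0, 0, 0]], "turn": [0, 0, 0, 0, 0, 0.5, 1, 1, 1, 1, 1, 1, 1, 1, 1, 1, 1, 1, 1, 1]}}

```text
clock: 33.02
tool_pos: [452.7, 143.6, 455.1]
eef_rot: [-0.001, 0.741, 0.672, -0.001]
force: [0.1, -1.2, -4.0]
opening: 6.8
grasp_force: 78.4
```

Call:
{"name": "arm_command", "arguments": {"grip": [4, 4, 4, 4, 4, 4, 4, 4], "xyz": [[0, 0, 0], [0, 0, 0], [0, 0, 0], [0, 0, 0], [0, 0, 0], [0, 0, 0], [0, 0, 0], [0, 0, 0]], "turn": [1, 1, 1, 1, 1, 1, 0.4, 0]}}

```text
clock: 34.02
tool_pos: [453.0, 143.5, 455.3]
eef_rot: [-0.0, 0.886, 0.464, -0.0]
force: [-1.2, -0.0, -3.3]
opening: 6.7
grasp_force: 78.4
```

```bash
cat >> h.py <<'E'
def go(x,y,z):
    s=telemetry.observe();Q=rot(s['eef_rot']);print(s['tool_pos'],np.degrees(np.arctan2(Q[1,0],Q[0,0])),'F',s['force'],s['opening']); print('delta',(Q.T@(np.array([x,y,z])-s['tool_pos'])/40).round(3))
E
python3 - <<'E'
from h import *
go(585,-81,456)
E
```

```text
[453.04512605 143.54200692 455.29665701] 55.289114658913746 F [-1.15828509 -0.04115577 -3.26096572] 6.708593687134932
delta [-2.736  5.908 -0.021]
```

Call:
{"name": "arm_command", "arguments": {"grip": [4, 4, 4, 4, 4, 4, 4, 4, 4, 4], "xyz": [[-0.34, 0.74, 0], [-0.34, 0.74, 0], [-0.34, 0.74, 0], [-0.34, 0.74, 0], [-0.34, 0.74, 0], [-0.34, 0.74, 0], [-0.34, 0.74, 0], [-0.34, 0.74, 0], [0, 0, 0], [0, 0, 0]], "turn": [0, 0, 0, 0, 0, 0, 0, 0, 0, 0]}}

```text
clock: 35.28
tool_pos: [585.6, -80.7, 455.1]
eef_rot: [-0.001, 0.886, 0.464, -0.0]
force: [-0.6, -0.1, -2.8]
opening: 6.8
grasp_force: 78.9
```

Run:
```python
from h import *
save('wrist','w10'); go(585,-81,456)
H=np.array([(602,-93,140),(566,-146,140),(528,-199,140)]);
for p in H: print(proj('w10',p))
slabs('w10',z=telemetry.observe()['tool_pos'][2]-146,box=(200,420,100,400))
i=cv2.imread('pics/w10.png');h=cv2.cvtColor(i,cv2.COLOR_BGR2HSV)
# brass bar + tanks' bright low-sat
m=cv2.inRange(h,(14,130,120),(28,255,255)); ys,xs=np.nonzero(m); print('bar',len(xs),xs.min(),xs.max(),ys.min(),ys.max())
w=cv2.inRange(h,(0,0,205),(180,40,255)); n,l,st,c=cv2.connectedComponentsWithStats(w)
for k in range(1,n):
    if 40<st[k,4]<1500: print(st[k],c[k].round(1))
for nm in ('w6','w3'):
  h=cv2.cvtColor(cv2.imread('pics/%s.png'%nm),cv2.COLOR_BGR2HSV); 
  if nm=='w6': print(h[130:148:3,494:512:3].tolist())
```

```text
[585.44402105 -80.34032902 455.2577819 ] 55.28883471754464 F [-0.14946647 -0.26282922 -4.18342667] 6.568750272539195
delta [-0.02   0.    -0.019]
(np.float64(337.72136206400484), np.float64(182.9323847604422))
(np.float64(336.84004205266956), np.float64(243.05119202669604))
(np.float64(334.192029422372), np.float64(294.1717268990765))
[281 152   9  99 510] [285.2 201. ] [97.9  5.5] 88.1 world [597.6 -42.  309.3] tool [ 38.7 -11.9 145.9]
[310 288  14  35 356] [316.5 305. ] [34. 13.] 90.0 world [579.  -90.7 309.3] tool [-11.9   0.5 145.9]
bar 5697 71 539 0 393
[170   0  31  37 335] [185.9  13.1]
[264  22  14  33 247] [270.6  38.1]
[156  26  53  46 483] [183.1  52.3]
[156  39  22  14 147] [168.   45.3]
[233  53  33  26 296] [250.8  65.9]
[210  72  22  10 111] [219.4  76.1]
[289 130  42  57 903] [303.8 150.9]
[335 182  15   8  47] [341.6 184.4]
[155 202  29  41 370] [169.1 222.3]
[ 18 241  19  40 353] [ 27.5 259.6]
[187 261  30  29 184] [203.2 270.3]
[188 271  20  20  74] [198.7 275.6]
[[[43, 19, 93], [70, 9, 84], [77, 14, 129], [38, 11, 97], [66, 13, 102], [18, 137, 82]], [[90, 9, 84], [70, 9, 84], [93, 14, 162], [70, 12, 126], [55, 14, 107], [38, 21, 48]], [[30, 12, 43], [60, 5, 55], [85, 19, 151], [87, 13, 193], [79, 13, 154], [75, 12, 128]], [[120, 6, 45], [60, 9, 60], [82, 16, 175], [83, 11, 212], [77, 11, 211], [81, 12, 213]], [[70, 10, 80], [66, 16, 80], [85, 12, 235], [90, 11, 210], [82, 12, 234], [90, 4, 255]], [[70, 9, 84], [72, 11, 118], [84, 16, 160], [40, 17, 92], [19, 73, 49], [45, 12, 42]]]
```

Run:
```python
from h import *
i=cv2.imread('pics/w10.png')[150:350,265:385]; cv2.imwrite('pics/c10.png',cv2.resize(i,None,fx=3,fy=3,interpolation=cv2.INTER_CUBIC))
d=np.load('pics/w10.npz');Q=rot(d['st_q']); print('slab far edge tool x',(Q.T@(plane('w10',316.5,288,d['st_p'][2]-146)-d['st_p'])))
```

```text
slab far edge tool x [ -1.68461411   0.53115043 145.99933976]
```

View pics/c10.png

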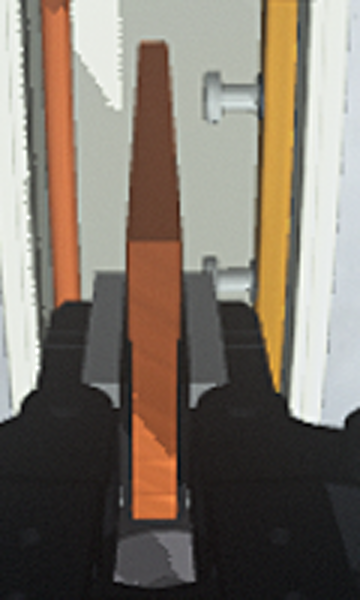

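The slab's top runs from v=230.3 to v=323.3 at u=316.7. The head of the target screw is at (335.5,182.2).

Run:
```python
from h import *
d=np.load('pics/w10.npz');Q=rot(d['st_q']);t=d['st_p']; T=lambda u,v,z:Q.T@(plane('w10',u,v,z)-t)
print(T(316.7,230.3,t[2]-146),T(316.7,323.3,t[2]-146)); print('bottom far',T(316,163.5,t[2]-276))
print('head',T(335.5,182.2,140), 'bar edge', T(352.3,182,148),'rod right',T(291,182,128))
print(Q)
```

```text
[ 27.07774555   0.61207538 145.99939755] [-23.22424294   0.63137739 145.99904636]
bottom far [2.66609169e+01 2.74076773e-01 2.76000078e+02]
head [-4.88575716e-02  1.88582699e+01  3.15106866e+02] bar edge [  2.43246213  34.026534   307.08328203] rod right [ -3.19535168 -24.6647943  327.17454755]
[[ 5.69815366e-01  8.21771760e-01 -1.27438842e-03]
 [ 8.21772748e-01 -5.69814669e-01  8.91427488e-04]
 [ 6.38472030e-06 -1.55520675e-03 -9.99998791e-01]]
```

Call:
{"name": "arm_command", "arguments": {"grip": [4, 4, 4, 4, 4, 4, 4, 4, 4, 4], "xyz": [[-0.045, 0, 0.4], [0, 0, 0.6], [0, 0, 0.6], [0, 0, 0.5], [0, 0, 0.29], [0, 0, 0], [0, 0.2, 0], [0, 0.1, 0], [0, 0.1, 0], [0, 0, 0]], "turn": [0, 0, 0, 0, 0, 0, 0, 0, 0, 0]}}

```text
clock: 36.58
tool_pos: [598.4, -91.8, 360.3]
eef_rot: [0.0, 0.886, 0.464, 0.0]
force: [-0.1, 0.8, -3.2]
opening: 6.2
grasp_force: 78.9
```

Call:
{"name": "arm_command", "arguments": {"grip": [4, 4, 4, 4], "xyz": [[0, 0.1, 0], [0, 0.1, 0], [0, 0.09, 0], [0, 0, 0]], "turn": [0, 0, 0, 0]}}

```text
clock: 37.08
tool_pos: [607.7, -98.3, 359.8]
eef_rot: [0.0, 0.886, 0.464, 0.0]
force: [0.2, 0.5, -4.1]
opening: 6.5
grasp_force: 78.9
```

Call:
{"name": "arm_command", "arguments": {"grip": [4, 4, 4, 4, 4, 4], "xyz": [[0, 0, 0.1], [0, 0, 0.1], [0, 0, 0.1], [0, 0, 0.1], [0, 0, 0.08], [0, 0, 0]], "turn": [0, 0, 0, 0, 0, 0]}}

```text
clock: 37.83
tool_pos: [607.3, -98.0, 340.3]
eef_rot: [-0.0, 0.886, 0.464, -0.0]
force: [0.6, -0.4, -3.1]
opening: 6.5
grasp_force: 78.9
```

Call:
{"name": "arm_command", "arguments": {"grip": [4, 4, 4, 4], "xyz": [[0, 0, 0.06], [0, 0, 0.06], [0, 0, 0], [0, 0, 0]], "turn": [0, 0, 0, 0]}}

```text
clock: 38.33
tool_pos: [607.6, -98.1, 336.8]
eef_rot: [0.0, 0.886, 0.464, 0.0]
force: [-2.3, 1.0, 3.8]
opening: 6.3
grasp_force: 80.0
```

Call:
{"name": "arm_command", "arguments": {"grip": [12, 24, 32, 32, 32, 32, 32, 32, 32, 32, 32], "xyz": [[0, 0, 0], [0, 0, 0], [0, 0, 0], [0, 0, -0.4], [0, 0, -0.7], [0, 0, -0.7], [0, 0, -0.7], [-0.5, -0.5, 0], [-0.5, -0.5, 0], [0, 0, 0], [0, 0, 0]], "turn": [0, 0, 0, 0, 0, 0, 0, 0, 0, 0, 0]}}

```text
clock: 39.7
tool_pos: [552.4, -108.2, 436.8]
eef_rot: [0.001, 0.886, 0.464, 0.001]
force: [0.1, -0.8, 0.3]
opening: 31.9
grasp_force: 0.0
```

Run:
```python
from h import *
save('wrist','w11'); go(471.7,177.7,436)
p=np.array([602,-93,0])+9.5*np.array([.82,-.573,0]); print('exp top',[proj('w11',p+[0,0,190]+k*np.array([.573,.82,0])) for k in(-25,25)])
slabs('w11',z=190,box=(0,640,0,400),lo=(4,110,110))
```

```text
[ 552.55664173 -108.17904977  436.55328988] 55.25106575421662 F [-0.17980015  0.15038089  0.68637987] 32.0394121206155
delta [ 4.72  -5.735  0.008]
exp top [(np.float64(371.3833199900237), np.float64(186.9504835563474)), (np.float64(374.3696125407848), np.float64(118.66606587824067))]
[  75    3   78   33 1216] [114.1  18.8] [76.1 28.5] 13.1 world [508.9 116.1 190. ] tool [ 159.3 -164.   246.7]
[ 287  104   15  191 1797] [293.9 199. ] [190.2  10.1] 88.4 world [ 538.1 -100.5  190. ] tool [ -2.  -16.6 246.8]
[365 118  13  70 706] [370.9 152.5] [10.5 69.2] 2.2 world [608.7 -97.5 190. ] tool [ 40.7  39.7 247. ]
```

Call:
{"name": "arm_command", "arguments": {"grip": [32, 32, 32, 32, 32, 32, 32, 32, 32, 32, 32, 32, 32, 32, 32, 32, 32, 32, 32, 32], "xyz": [[0.472, -0.574, 0], [0.472, -0.574, 0], [0.472, -0.574, 0], [0.472, -0.574, 0], [0.472, -0.574, 0], [0.472, -0.574, 0], [0.472, -0.574, 0], [0.472, -0.574, 0], [0.472, -0.574, 0], [0.472, -0.574, 0], [0, 0, 0], [0, 0, 0], [0, 0, 0], [0, 0, 0], [0, 0, 0], [0, 0, 0], [0, 0, 0], [0, 0, 0], [0, 0, 0], [0, 0, 0]], "turn": [0, 0, 0, 0, 0, 0, 0, 0, 0, 0, -1, -1, -1, -1, -1, -1, -1, -1, -1, -1]}}

```text
clock: 42.25
tool_pos: [471.6, 178.4, 436.0]
eef_rot: [0.0, 0.634, 0.773, 0.0]
force: [-0.2, -0.6, 0.0]
opening: 32.0
grasp_force: 0.0
```

Call:
{"name": "arm_command", "arguments": {"grip": [32, 32, 32, 32, 32, 32, 32, 32, 32, 32, 32, 32, 32], "xyz": [[0, 0, 0], [0, 0, 0], [0, 0, 0], [0, 0, 0], [0, 0, 0], [0, 0, 0], [0, 0, 0], [0, 0, 0], [0, 0, 0], [0, 0, 0], [0, 0, 0.5], [0, 0, 0], [0, 0, 0]], "turn": [-1, -1, -1, -1, -1, -1, -1, -1, -1, -1, -0.9, 0, 0]}}

```text
clock: 43.88
tool_pos: [471.3, 178.2, 416.3]
eef_rot: [0.0, 0.25, 0.968, 0.0]
force: [0.6, 0.0, -0.2]
opening: 32.2
grasp_force: 0.0
```

Run:
```python
from h import *
save('wrist','w12'); go(471.7,177.7,285.7)
slabs('w12')
```

```text
[471.3126065  178.11763977 416.59804325] 151.0093165782925 F [0.03116097 0.01425001 0.72568295] 32.12445430318282
delta [-0.011 -0.007  3.272]
[312 167   9  56 448] [316.  194.5] [55.  8.] 90.0 world [471.5 177.6 140. ] tool [ -0.5  -0.5 276.3]
[359 166  10  56 470] [363.6 193.5] [ 8.6 55.2] 1.7 world [490.2 213.1 140. ] tool [  0.4  39.7 276.3]
```

Call:
{"name": "arm_command", "arguments": {"grip": [32, 32, 32, 32, 32, 32, 4, 4, 4, 4, 4, 4, 4, 4, 4, 4, 4], "xyz": [[-0.01, 0, 0.65], [0, 0, 0.7], [0, 0, 0.7], [0, 0, 0.7], [0, 0, 0.52], [0, 0, 0], [0, 0, 0], [0, 0, 0], [0, 0, 0], [0, 0, 0], [0, 0, 0], [0, 0, -0.3], [0, 0, -0.6], [0, 0, -0.8], [0, 0, -0.9], [0, 0, -0.9], [0, 0, -0.75]], "turn": [0, 0, 0, 0, 0, 0, 0, 0, 0, 0, 0, 0, 0, 0, 0, 0, 0]}}

```text
clock: 46.05
tool_pos: [470.5, 177.6, 456.1]
eef_rot: [-0.0, 0.25, 0.968, -0.0]
force: [0.2, 0.1, -3.2]
opening: 6.3
grasp_force: 78.7
```

Call:
{"name": "arm_command", "arguments": {"grip": [4, 4, 4, 4, 4, 4, 4, 4, 4, 4, 4, 4, 4, 4, 4, 4, 4, 4, 4, 4], "xyz": [[0, 0, 0], [0, 0, 0], [0, 0, 0], [0, 0, 0], [0, 0, 0], [0, 0, 0], [0, 0, 0], [0, 0, 0], [0, 0, 0], [0, 0, 0], [0, 0, 0], [0, 0, 0], [0, 0, 0], [0, 0, 0], [0, 0, 0], [0, 0, 0], [0, 0, 0], [0, 0, 0], [0, 0, 0], [0, 0, 0]], "turn": [1, 1, 1, 1, 1, 1, 1, 1, 1, 1, 1, 1, 1, 1, 1, 1, 1, 1, 1, 1]}}

```text
clock: 48.55
tool_pos: [470.4, 177.6, 454.4]
eef_rot: [-0.0, 0.869, 0.494, -0.001]
force: [0.0, 0.9, -3.7]
opening: 6.7
grasp_force: 78.6
```

Call:
{"name": "arm_command", "arguments": {"grip": [4, 4, 4], "xyz": [[0, 0, 0], [0, 0, 0], [0, 0, 0]], "turn": [0.9, 0, 0]}}

```text
clock: 48.92
tool_pos: [470.8, 177.6, 454.8]
eef_rot: [-0.0, 0.886, 0.464, -0.001]
force: [0.4, 0.7, -4.3]
opening: 6.5
grasp_force: 78.6
```

Run:
```python
from h import *
go(549,-134,456)
```

```text
[470.8376081  177.61862205 454.79209648] 55.302486388163835 F [ 0.43982783  0.65190159 -4.27663418] 6.451471842237245
delta [-5.293  6.041 -0.031]
```

Call:
{"name": "arm_command", "arguments": {"grip": [4, 4, 4, 4, 4, 4, 4, 4, 4, 4, 4, 4, 4, 4], "xyz": [[-0.441, 0.503, 0], [-0.441, 0.503, 0], [-0.441, 0.503, 0], [-0.441, 0.503, 0], [-0.441, 0.503, 0], [-0.441, 0.503, 0], [-0.441, 0.503, 0], [-0.441, 0.503, 0], [-0.441, 0.503, 0], [-0.441, 0.503, 0], [-0.441, 0.503, 0], [-0.441, 0.503, 0], [0, 0, 0], [0, 0, 0]], "turn": [0, 0, 0, 0, 0, 0, 0, 0, 0, 0, 0, 0, 0, 0]}}

```text
clock: 50.68
tool_pos: [548.6, -133.6, 454.9]
eef_rot: [-0.001, 0.886, 0.464, -0.0]
force: [-0.2, 0.8, -4.2]
opening: 6.8
grasp_force: 78.8
```

```bash
cat >> h.py <<'E'
def align(fn,uc=318):
    i=cv2.imread('pics/'+fn+'.png').astype(int); d=np.load('pics/'+fn+'.npz');Q=rot(d['st_q']);t=d['st_p']; T=lambda u,v,z:(Q.T@(plane(fn,u,v,z)-t)).round(2)
    b=i[:,313:320].mean(1); print('col',[(v,*b[v].astype(int)) for v in list(range(158,172,2))+list(range(224,238,2))+list(range(316,332,2))])
    g=i[160:215,322:360].mean(2).astype(int); return i,T,g,t
E
python3 - <<'E'
from h import *
save('wrist','w13'); go(549,-134,456)
for f in ('w10','w13'):
    i,T,g,t=align(f); print('rows u=335',i[165:205,335].mean(1).astype(int).tolist()); print('u=343',i[165:205,343].mean(1).astype(int).tolist()); print('v182 u=325..358',i[182,325:359].mean(1).astype(int).tolist())
E
```

```text
[ 548.59759068 -133.34941791  454.89822064] 55.285850421310684 F [-0.63949784  0.56605854 -1.87939448] 6.386202331925475
delta [-0.008  0.018 -0.028]
col [(158, np.int64(176), np.int64(185), np.int64(180)), (160, np.int64(176), np.int64(185), np.int64(180)), (162, np.int64(185), np.int64(193), np.int64(184)), (164, np.int64(75), np.int64(94), np.int64(126)), (166, np.int64(52), np.int64(68), np.int64(102)), (168, np.int64(54), np.int64(70), np.int64(105)), (170, np.int64(53), np.int64(70), np.int64(105)), (224, np.int64(51), np.int64(67), np.int64(102)), (226, np.int64(50), np.int64(66), np.int64(102)), (228, np.int64(49), np.int64(65), np.int64(101)), (230, np.int64(53), np.int64(75), np.int64(124)), (232, np.int64(60), np.int64(91), np.int64(157)), (234, np.int64(58), np.int64(89), np.int64(154)), (236, np.int64(58), np.int64(88), np.int64(151)), (316, np.int64(65), np.int64(118), np.int64(215)), (318, np.int64(59), np.int64(111), np.int64(203)), (320, np.int64(61), np.int64(113), np.int64(206)), (322, np.int64(59), np.int64(103), np.int64(192)), (324, np.int64(50), np.int64(47), n
[... 1781 characters left out ...]
328, np.int64(81), np.int64(79), np.int64(80)), (330, np.int64(100), np.int64(97), np.int64(97))]
rows u=335 [181, 180, 179, 179, 182, 181, 180, 180, 188, 138, 116, 125, 139, 153, 170, 183, 192, 193, 199, 205, 212, 209, 204, 203, 201, 176, 172, 175, 181, 180, 179, 180, 179, 178, 178, 178, 179, 178, 177, 180]
u=343 [180, 181, 178, 179, 181, 179, 178, 180, 179, 180, 178, 182, 179, 140, 122, 132, 163, 189, 200, 211, 211, 190, 170, 178, 179, 180, 178, 178, 179, 180, 178, 179, 179, 179, 179, 181, 180, 178, 180, 178]
v182 u=325..358 [180, 179, 179, 179, 178, 182, 180, 172, 135, 94, 193, 190, 180, 177, 177, 191, 188, 189, 189, 190, 190, 189, 191, 191, 183, 177, 171, 73, 80, 122, 142, 143, 147, 144]
```

Call:
{"name": "arm_command", "arguments": {"grip": [4, 4, 4, 4, 4, 4, 4, 4, 4, 4], "xyz": [[-0.028, 0, 0.4], [0, 0, 0.6], [0, 0, 0.6], [0, 0, 0.5], [0, 0, 0.29], [0, 0, 0], [0, 0.2, 0], [0, 0.1, 0], [0, 0.1, 0], [0, 0, 0]], "turn": [0, 0, 0, 0, 0, 0, 0, 0, 0, 0]}}

```text
clock: 51.98
tool_pos: [561.8, -144.2, 359.9]
eef_rot: [0.0, 0.886, 0.464, 0.0]
force: [0.3, 0.1, -3.1]
opening: 6.7
grasp_force: 78.8
```

Call:
{"name": "arm_command", "arguments": {"grip": [4, 4, 4, 4], "xyz": [[0, 0.1, 0], [0, 0.1, 0], [0, 0.11, 0], [0, 0, 0]], "turn": [0, 0, 0, 0]}}

```text
clock: 52.48
tool_pos: [571.9, -151.2, 359.5]
eef_rot: [0.0, 0.886, 0.464, 0.0]
force: [0.2, -0.7, -4.5]
opening: 6.7
grasp_force: 78.8
```

Call:
{"name": "arm_command", "arguments": {"grip": [4, 4, 4, 4, 4, 4], "xyz": [[0, 0, 0.1], [0, 0, 0.1], [0, 0, 0.1], [0, 0, 0.1], [0, 0, 0.08], [0, 0, 0]], "turn": [0, 0, 0, 0, 0, 0]}}

```text
clock: 53.22
tool_pos: [571.4, -150.9, 339.9]
eef_rot: [-0.0, 0.886, 0.464, -0.0]
force: [-1.2, 0.1, -3.2]
opening: 6.4
grasp_force: 78.8
```

Call:
{"name": "arm_command", "arguments": {"grip": [4, 4, 4, 4], "xyz": [[0, 0, 0.06], [0, 0, 0.06], [0, 0, 0], [0, 0, 0]], "turn": [0, 0, 0, 0]}}

```text
clock: 53.72
tool_pos: [571.7, -151.0, 336.5]
eef_rot: [0.0, 0.886, 0.464, 0.0]
force: [-1.3, 0.8, 5.0]
opening: 6.6
grasp_force: 80.0
```

Hung. Next I release it and go for the third.

Call:
{"name": "arm_command", "arguments": {"grip": [12, 24, 32, 32, 32, 32, 32, 32, 32, 32, 32], "xyz": [[0, 0, 0], [0, 0, 0], [0, 0, 0], [0, 0, -0.4], [0, 0, -0.7], [0, 0, -0.7], [0, 0, -0.7], [-0.5, -0.5, 0], [-0.5, -0.5, 0], [0, 0, 0], [0, 0, 0]], "turn": [0, 0, 0, 0, 0, 0, 0, 0, 0, 0, 0]}}

```text
clock: 55.1
tool_pos: [516.4, -161.1, 436.4]
eef_rot: [0.001, 0.886, 0.464, 0.001]
force: [0.5, 0.5, 0.0]
opening: 32.0
grasp_force: 0.0
```

Run:
```python
from h import *
save('wrist','w14'); go(490.3,213.1,436)
p=np.array([566,-146,0])+9.5*np.array([.82,-.573,0]); print('exp top',[proj('w14',p+[0,0,190]+k*np.array([.573,.82,0])) for k in(-25,25)])
slabs('w14',z=190,lo=(4,110,110))
```

```text
[ 516.58044676 -161.09325717  436.15931406] 55.25665739760041 F [-0.57333443 -0.33313089  0.17396335] 31.876422700356727
delta [ 7.313e+00 -5.871e+00 -1.000e-03]
exp top [(np.float64(371.49362594173726), np.float64(187.16554265978766)), (np.float64(374.49449300812717), np.float64(118.7640047107158))]
[367  29  11  71 766] [372.  64.] [70. 10.] 90.0 world [608.5 -97.7 190. ] tool [104.5  39.  246.6]
[ 286   33   14  210 2110] [292.2 137.5] [209.1  11. ] 89.1 world [ 530.5 -111.9  190. ] tool [ 48.4 -17.  246.4]
[365 120  13  69 729] [371.1 154. ] [10.6 68.4] 2.2 world [ 572.2 -151.3  190. ] tool [ 39.7  39.8 246.5]
```

Call:
{"name": "arm_command", "arguments": {"grip": [32, 32, 32, 32, 32, 32, 32, 32, 32, 32, 32, 32, 32, 32, 32, 32, 32, 32, 32, 32], "xyz": [[0.61, -0.489, 0], [0.61, -0.489, 0], [0.61, -0.489, 0], [0.61, -0.489, 0], [0.61, -0.489, 0], [0.61, -0.489, 0], [0.61, -0.489, 0], [0.61, -0.489, 0], [0.61, -0.489, 0], [0.61, -0.489, 0], [0.61, -0.489, 0], [0.61, -0.489, 0], [0, 0, 0], [0, 0, 0], [0, 0, 0], [0, 0, 0], [0, 0, 0], [0, 0, 0], [0, 0, 0], [0, 0, 0]], "turn": [0, 0, 0, 0, 0, 0, 0, 0, 0, 0, 0, 0, -1, -1, -1, -1, -1, -1, -1, -1]}}

```text
clock: 57.65
tool_pos: [490.6, 214.0, 435.5]
eef_rot: [-0.0, 0.694, 0.72, 0.0]
force: [1.1, 1.3, 0.4]
opening: 32.0
grasp_force: 0.0
```

Call:
{"name": "arm_command", "arguments": {"grip": [32, 32, 32, 32, 32, 32, 32, 32, 32, 32, 32, 32, 32, 32, 32], "xyz": [[0, 0, 0], [0, 0, 0], [0, 0, 0], [0, 0, 0], [0, 0, 0], [0, 0, 0], [0, 0, 0], [0, 0, 0], [0, 0, 0], [0, 0, 0], [0, 0, 0], [0, 0, 0], [0, 0, 0.5], [0, 0, 0], [0, 0, 0]], "turn": [-1, -1, -1, -1, -1, -1, -1, -1, -1, -1, -1, -1, -0.9, 0, 0]}}

```text
clock: 59.52
tool_pos: [490.4, 213.7, 415.9]
eef_rot: [0.0, 0.25, 0.968, 0.0]
force: [1.1, -1.1, 0.1]
opening: 32.1
grasp_force: 0.0
```

Run:
```python
from h import *
save('wrist','w15'); go(490.3,213.1,285.7)
slabs('w15')
```

```text
[490.42282016 213.64053147 416.14181547] 151.01212440525023 F [-0.17347031 -0.66220376 -0.25874794] 32.06214525325182
delta [-2.000e-03 -1.500e-02  3.261e+00]
[312 166   8  57 448] [315.5 194. ] [56.  7.] 90.0 world [489.9 213.  140. ] tool [ 1.000e-01 -9.000e-01  2.759e+02]
```

Call:
{"name": "arm_command", "arguments": {"grip": [32, 32, 32, 32, 32, 32, 4, 4, 4, 4, 4, 4, 4, 4, 4, 4, 4], "xyz": [[0, -0.02, 0.65], [0, 0, 0.7], [0, 0, 0.7], [0, 0, 0.7], [0, 0, 0.51], [0, 0, 0], [0, 0, 0], [0, 0, 0], [0, 0, 0], [0, 0, 0], [0, 0, 0], [0, 0, -0.3], [0, 0, -0.6], [0, 0, -0.8], [0, 0, -0.9], [0, 0, -0.9], [0, 0, -0.75]], "turn": [0, 0, 0, 0, 0, 0, 0, 0, 0, 0, 0, 0, 0, 0, 0, 0, 0]}}

```text
clock: 61.7
tool_pos: [488.8, 212.4, 455.7]
eef_rot: [-0.001, 0.25, 0.968, -0.0]
force: [-0.8, 1.1, -4.8]
opening: 6.5
grasp_force: 78.9
```

Call:
{"name": "arm_command", "arguments": {"grip": [4, 4, 4, 4, 4, 4, 4, 4, 4, 4, 4, 4, 4, 4, 4, 4, 4, 4, 4, 4], "xyz": [[0, 0, 0], [0, 0, 0], [0, 0, 0], [0, 0, 0], [0, 0, 0], [0, 0, 0], [0, 0, 0], [0, 0, 0], [0, 0, 0], [0, 0, 0], [0, 0, 0], [0, 0, 0], [0, 0, 0], [0, 0, 0], [0, 0, 0], [0, 0, 0], [0, 0, 0], [0, 0, 0], [0, 0, 0], [0, 0, 0]], "turn": [1, 1, 1, 1, 1, 1, 1, 1, 1, 1, 1, 1, 1, 1, 1, 1, 1, 1, 1, 1]}}

```text
clock: 64.2
tool_pos: [488.7, 212.4, 453.9]
eef_rot: [-0.0, 0.869, 0.494, -0.002]
force: [-1.2, 0.3, -4.8]
opening: 6.4
grasp_force: 78.9
```

Call:
{"name": "arm_command", "arguments": {"grip": [4, 4, 4], "xyz": [[0, 0, 0], [0, 0, 0], [0, 0, 0]], "turn": [0.9, 0, 0]}}

```text
clock: 64.58
tool_pos: [489.2, 212.5, 454.6]
eef_rot: [-0.0, 0.886, 0.464, -0.001]
force: [-0.1, 0.0, -5.3]
opening: 6.4
grasp_force: 78.9
```

Run:
```python
from h import *
go(511.5,-187,456)
```

```text
[489.19823537 212.51973311 454.5577878 ] 55.30010250629078 F [-0.10128953  0.03618889 -5.34913361] 6.4002507035878455
delta [-7.894  6.144 -0.033]
```

Call:
{"name": "arm_command", "arguments": {"grip": [4, 4, 4, 4, 4, 4, 4, 4, 4, 4, 4, 4, 4, 4, 4, 4], "xyz": [[-0.564, 0.439, 0], [-0.564, 0.439, 0], [-0.564, 0.439, 0], [-0.564, 0.439, 0], [-0.564, 0.439, 0], [-0.564, 0.439, 0], [-0.564, 0.439, 0], [-0.564, 0.439, 0], [-0.564, 0.439, 0], [-0.564, 0.439, 0], [-0.564, 0.439, 0], [-0.564, 0.439, 0], [-0.564, 0.439, 0], [-0.564, 0.439, 0], [0, 0, 0], [0, 0, 0]], "turn": [0, 0, 0, 0, 0, 0, 0, 0, 0, 0, 0, 0, 0, 0, 0, 0]}}

```text
clock: 66.58
tool_pos: [511.3, -186.8, 454.8]
eef_rot: [-0.001, 0.886, 0.464, -0.0]
force: [-0.3, 0.9, -5.3]
opening: 6.7
grasp_force: 78.9
```

Run:
```python
from h import *
save('wrist','w16'); go(511.5,-187,456)
f='w16'
i,T,g,t=align(f); print('rows u=335',i[165:205,335].mean(1).astype(int).tolist()); print('u=343',i[165:205,343].mean(1).astype(int).tolist()); print('v182 u=325..358',i[182,325:359].mean(1).astype(int).tolist())
print([proj(f,p) for p in [(528,-199,140)]])
```

```text
[ 511.28818494 -186.48218882  454.90441385] 55.28404362306846 F [-0.13499671 -0.52714451 -5.25429631] 6.400198531176171
delta [-0.008  0.012 -0.027]
col [(158, np.int64(185), np.int64(196), np.int64(191)), (160, np.int64(186), np.int64(196), np.int64(191)), (162, np.int64(187), np.int64(197), np.int64(192)), (164, np.int64(156), np.int64(173), np.int64(185)), (166, np.int64(44), np.int64(62), np.int64(104)), (168, np.int64(54), np.int64(73), np.int64(111)), (170, np.int64(54), np.int64(72), np.int64(111)), (224, np.int64(47), np.int64(65), np.int64(105)), (226, np.int64(46), np.int64(64), np.int64(104)), (228, np.int64(46), np.int64(64), np.int64(104)), (230, np.int64(46), np.int64(64), np.int64(104)), (232, np.int64(47), np.int64(64), np.int64(107)), (234, np.int64(59), np.int64(92), np.int64(164)), (236, np.int64(58), np.int64(91), np.int64(161)), (316, np.int64(64), np.int64(118), np.int64(216)), (318, np.int64(66), np.int64(124), np.int64(221)), (320, np.int64(64), np.int64(119), np.int64(215)), (322, np.int64(63), np.int64(119), np.int64(217)), (324, np.int64(62), np.int64(112), np.int64(211)), (326, np.int64(56), np.int64(55), np.int64(53)), (328, np.int64(60), np.int64(60), np.int64(61)), (330, np.int64(57), np.int64(57), np.int64(58))]
rows u=335 [192, 192, 192, 190, 192, 190, 192, 192, 195, 160, 123, 108, 113, 117, 118, 127, 129, 134, 140, 144, 147, 147, 141, 135, 135, 141, 131, 124, 122, 121, 122, 120, 122, 123, 121, 122, 121, 122, 123, 120]
u=343 [190, 191, 191, 190, 190, 190, 191, 192, 191, 190, 191, 192, 194, 200, 136, 139, 168, 194, 213, 220, 227, 200, 153, 114, 121, 122, 120, 122, 119, 124, 124, 124, 122, 123, 123, 123, 122, 121, 124, 123]
v182 u=325..358 [119, 117, 117, 120, 117, 118, 117, 121, 105, 80, 134, 196, 198, 193, 186, 184, 195, 197, 194, 196, 195, 195, 198, 199, 201, 199, 179, 146, 98, 94, 128, 153, 149, 149]
[(np.float64(337.8516088989181), np.float64(182.85812300298753))]
```

Call:
{"name": "arm_command", "arguments": {"grip": [4, 4, 4, 4, 4, 4, 4, 4, 4, 4], "xyz": [[-0.037, 0, 0.4], [0, 0, 0.6], [0, 0, 0.6], [0, 0, 0.5], [0, 0, 0.28], [0, 0, 0], [0, 0.2, 0], [0, 0.1, 0], [0, 0.1, 0], [0, 0, 0]], "turn": [0, 0, 0, 0, 0, 0, 0, 0, 0, 0]}}

```text
clock: 67.88
tool_pos: [524.3, -197.7, 360.3]
eef_rot: [0.0, 0.886, 0.464, 0.0]
force: [0.3, 0.5, -5.3]
opening: 6.8
grasp_force: 78.9
```

Call:
{"name": "arm_command", "arguments": {"grip": [4, 4, 4, 4], "xyz": [[0, 0.1, 0], [0, 0.1, 0], [0, 0.12, 0], [0, 0, 0]], "turn": [0, 0, 0, 0]}}

```text
clock: 68.38
tool_pos: [534.7, -204.9, 359.9]
eef_rot: [0.0, 0.886, 0.464, 0.0]
force: [0.0, -0.6, -4.7]
opening: 6.6
grasp_force: 78.9
```

Call:
{"name": "arm_command", "arguments": {"grip": [4, 4, 4, 4, 4, 4], "xyz": [[0, 0, 0.1], [0, 0, 0.1], [0, 0, 0.1], [0, 0, 0.1], [0, 0, 0.08], [0, 0, 0]], "turn": [0, 0, 0, 0, 0, 0]}}

```text
clock: 69.12
tool_pos: [534.2, -204.6, 340.3]
eef_rot: [-0.0, 0.886, 0.464, -0.0]
force: [0.7, 0.2, -5.2]
opening: 6.6
grasp_force: 78.9
```

Call:
{"name": "arm_command", "arguments": {"grip": [4, 4, 4, 4], "xyz": [[0, 0, 0.06], [0, 0, 0.06], [0, 0, 0], [0, 0, 0]], "turn": [0, 0, 0, 0]}}

```text
clock: 69.62
tool_pos: [534.5, -204.7, 336.6]
eef_rot: [0.0, 0.886, 0.464, 0.0]
force: [-1.6, 1.1, 0.9]
opening: 6.5
grasp_force: 79.8
```

Call:
{"name": "arm_command", "arguments": {"grip": [12, 24, 32, 32, 32, 32, 32, 32, 32, 32, 32, 32, 32], "xyz": [[0, 0, 0], [0, 0, 0], [0, 0, 0], [0, 0, -0.4], [0, 0, -0.7], [0, 0, -0.7], [0, 0, -0.7], [-0.6, -0.6, 0], [-0.6, -0.6, 0], [-0.6, -0.6, 0], [-0.6, -0.6, 0], [0, 0, 0], [0, 0, 0]], "turn": [0, 0, 0, 0, 0, 0, 0, 0, 0, 0, 0, 0, 0]}}

```text
clock: 71.25
tool_pos: [401.1, -229.0, 437.0]
eef_rot: [0.001, 0.886, 0.464, 0.001]
force: [0.2, -0.5, 0.1]
opening: 31.6
grasp_force: 0.0
```

Run:
```python
from h import *
save('wrist','w17');save('side','s17');save('scene','sc17'); go(490.3,213.1,436)
for p in [(528,-199,0),(566,-146,0),(602,-93,0)]:
    p=np.array(p)+9.5*np.array([.82,-.573,0]); print('exp top',np.round([proj('w17',p+[0,0,190]+k*np.array([.573,.82,0])) for k in(-25,25)],1).tolist())
slabs('w17',z=190,lo=(4,110,110))
a=cv2.imread('pics/s8.png').astype(int);b=cv2.imread('pics/s17.png').astype(int)
m=(np.abs(a-b).max(2)>40)
print('side diff well/cap',m[175:260,395:445].sum(),'key',m[215:305,380:440].sum())
ys,xs=np.nonzero(m[175:305,380:445]); print(xs.min()+380 if len(xs) else None, xs.max()+380 if len(xs) else None, ys.min()+175 if len(ys) else None, ys.max()+175 if len(ys) else None)
g=cv2.cvtColor(cv2.imread('pics/w17.png'),cv2.COLOR_BGR2GRAY)
c=proj('w17',[460.5,-269.4,136]); print('cap exp',c, 'knob top exp',proj('w17',[460.5,-269.4,176]))
# disc extents at expected height: profile along row and col
u,v=map(int,c); print(g[v,max(0,u-60):u+60:2].tolist()); print(g[max(0,v-60):v+60:2,u].tolist())
```

```text
[ 401.47472306 -228.82535924  436.26644468] 55.287284832922246 F [-0.00724533 -0.93963686 -0.23551835] 32.00387599489539
delta [ 1.0346e+01 -4.4660e+00  5.0000e-03]
exp top [[446.5, 113.7], [448.3, 47.0]]
exp top [[449.1, 27.6], [446.2, -32.5]]
exp top [[443.8, -48.1], [438.0, -96.9]]
[ 350    0   11  117 1180] [355.  58.] [ 10. 116.] 0.0 world [ 486.2 -155.3  190. ] tool [109.   27.4 247.1]
[420   0  32  40 391] [441.6  23. ] [22.3 48.3] 30.1 world [ 556.8 -166.1  190. ] tool [140.5  91.4 247.2]
[440  49  13  67 625] [446.2  82.1] [11.4 66.1] 0.9 world [ 534.2 -205.   190. ] tool [ 95.6  95.2 247.2]
side diff well/cap 413 key 79
380 431 175 227
cap exp (np.float64(392.37621235498574), np.float64(185.7728816067558)) knob top exp (np.float64(403.8180695641528), np.float64(199.73537761597365))
[221, 222, 222, 222, 221, 221, 220, 222, 223, 223, 150, 108, 143, 140, 140, 141, 140, 139, 141, 139, 140, 140, 141, 139, 141, 150, 83, 74, 67, 66, 69, 83, 93, 102, 119, 133, 139, 140, 141, 139, 133, 117, 104, 145, 142, 145, 142, 143, 144, 136, 214, 217, 217, 216, 215, 216, 216, 216, 220, 220]
[213, 212, 208, 145, 95, 107, 253, 60, 124, 143, 145, 119, 105, 106, 105, 107, 106, 107, 107, 105, 106, 105, 103, 88, 92, 68, 71, 68, 71, 67, 69, 75, 82, 84, 84, 85, 85, 80, 119, 148, 143, 143, 143, 145, 144, 145, 144, 208, 221, 222, 190, 82, 102, 94, 127, 149, 156, 151, 70, 69]
```

Run:
```python
from h import *
g=cv2.cvtColor(cv2.imread('pics/w17.png'),cv2.COLOR_BGR2GRAY).astype(int)
pts=[]
for a in range(0,360,15):
    prof=[]
    for r in np.arange(33,46,1.):
        u,v=proj('w17',[460.5+r*np.cos(np.radians(a)),-269.4+r*np.sin(np.radians(a)),136]); prof.append(g[int(round(v)),int(round(u))])
    print(a,(round(u),round(v)),prof)
```

```text
0 (432, 160) [np.int64(141), np.int64(143), np.int64(142), np.int64(140), np.int64(142), np.int64(141), np.int64(140), np.int64(136), np.int64(144), np.int64(228), np.int64(218), np.int64(216), np.int64(217)]
15 (425, 150) [np.int64(138), np.int64(141), np.int64(142), np.int64(141), np.int64(142), np.int64(141), np.int64(142), np.int64(138), np.int64(129), np.int64(148), np.int64(212), np.int64(222), np.int64(220)]
30 (415, 143) [np.int64(142), np.int64(139), np.int64(141), np.int64(141), np.int64(140), np.int64(144), np.int64(143), np.int64(141), np.int64(141), np.int64(116), np.int64(185), np.int64(221), np.int64(216)]
45 (404, 139) [np.int64(142), np.int64(142), np.int64(139), np.int64(143), np.int64(141), np.int64(139), np.int64(142), np.int64(141), np.int64(142), np.int64(128), np.int64(80), np.int64(75), np.int64(205)]
60 (391, 138) [np.int64(106), np.int64(107), np.int64(105), np.int64(105), np.int64(148), np.int64(145), np.int64(144), np.int64(146), np.int64(145), np.int64(121), np.int64(81), np.int64(69), np.int64(89)]
75 (379, 140) [np.int64(108), np.int64(108), np.int64(10
[... 3216 characters left out ...]
4(217), np.int64(215), np.int64(217), np.int64(216), np.int64(220)]
315 (435, 194) [np.int64(144), np.int64(144), np.int64(144), np.int64(140), np.int64(159), np.int64(210), np.int64(219), np.int64(218), np.int64(217), np.int64(219), np.int64(216), np.int64(216), np.int64(217)]
330 (437, 182) [np.int64(145), np.int64(142), np.int64(143), np.int64(142), np.int64(142), np.int64(136), np.int64(165), np.int64(205), np.int64(217), np.int64(216), np.int64(214), np.int64(217), np.int64(216)]
345 (436, 171) [np.int64(143), np.int64(143), np.int64(142), np.int64(141), np.int64(146), np.int64(143), np.int64(140), np.int64(169), np.int64(213), np.int64(220), np.int64(218), np.int64(216), np.int64(217)]
```

Run:
```python
from h import *
print(proj('s17',[401,-229,263]),proj('s17',[534,-205,190]),proj('s17',[352,-271,157]))
print(env.finish_job())
```

```text
(np.float64(402.11112657754666), np.float64(186.7062695064772)) (np.float64(401.97294886395997), np.float64(188.75720567468179)) (np.float64(410.55175162914196), np.float64(235.84111439074968))
the job is handed in; nothing more can be done
None
```

I handed the job in at about 71 s, and the call returned no verdict: the drain was turned to its stop, the key is upright in its stand, the cap is on the well (about 4.7 mm off the well centre I measured; limit 6 mm), and all three anodes hang on screws of their own.

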